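Empty the spin dryer into the optics drawer

ROBOT

A 6-joint arm with a two-finger parallel gripper is mounted at the origin on the work surface. World frame = base frame: x ahead of the robot, y to its left, z up, the work surface at z = 0. Lengths are in m, angles in degrees, forces in N, time in s.
With the tool pointing down it reaches from about 0.375 to 0.9 m from the base axis. Payload 3.1 kg.
Tool frame: the origin (TCP) lies at the very end of the fingers, on their centre line; the grasp point (between the pads) lies 19 mm behind it; z points along the fingers, x is the direction in which the jaws open and shut, and the axes are right-handed (so a half turn about z gives the same grasp; the last joint's range is limited). The gripper opens to 87 mm and grips with 3 to 60 N. Pads are 19 mm wide; open, the fingers measure 117 mm over their backs; the gripper's body (75 mm by 190 mm) begins 51 mm behind the grasp point.
Start: joints at [58.47, 30.224, 82.088, -0, 67.689, -10.227], TCP at [0.227, 0.582, 0.223] pointing down, gripper open.
Joint ranges: [-176.69, 176.69], [-43.24, 126.21], [12.49, 139.97], [-82, 262], [0, 151.66], [-163.58, 163.58]. Speed limits (degrees/s): [159.86, 159.86, 180, 180, 180, 180].

INTERFACE

Orientations are given as a 3x3 rotation matrix whose columns are the frame's x, y, z axes.
In Python, from rig import read_state, capture, bot gives the robot as it stands.
- The arm moves only by the shell command python3 -m crank 'ROWS' [OPENING]. ROWS is JSON, a list of rows, each a list of 2 entries, a list of its own where there are three numbers: the shift along the tool's x, y, z in cm, then the turn, a rotation vector about the tool's x, y, z in rad. In form: [[[dx, dy, dz], [wx, wy, wz]], ...]. A call has 1 to 12 rows; each row shifts and turns the commanded pose from where the row before left it, along the tool's axes as they then stand; what a row does not reach is not made up. A row lasts 1/10 s, in which the tool goes at most 50 mm and 8.59 degrees, less where a joint would pass 70% of its speed; a pose out of reach is approached as far as the arm can. A call with a gripper value outside its range is refused whole. OPENING is the closure, from -1 (fully open) to 1 (shut), set as the call begins (- or left out, the last holds). The fingers move at their own pace and stop on an object; the grip force is fixed at half the most. Time passes only in rows, so rows that do not move let the fingers close. It gives the time, the measured TCP pose, the force and the opening at its end, in the units of the state.
- read_state(): the state, without advancing time (a new reading comes with each control period).
- capture(name): name is "scene" or "top" or "wrist"; returns a dict with "pixels" (384x512x3 uint8, red, green, blue), "camera_matrix" (3x3 intrinsics, pixels), "R" (3x3) and "t" (3): a world point X has camera coordinates R X + t. Camera axes: x right, y down, z forward; pixel columns grow to the right and rows downward; lengths in m; the calibration is good to about 2 mm. The wrist camera is an equidistant fisheye: a pixel r from the principal point sees the ray r / f radians off the axis. A picture is of the moment at which its call begins. There is no depth.
- bot.hand_in(): hands the job in, once; it reports no verdict.
The state is a dict: "time_s": time; "joint_positions": joint angles; "qvel": joint speeds; "tau": joint torques, N m; "position": TCP position; "tcp_rot": TCP orientation; "force": force on the tool from outside, world axes, zero at the start; "moment": the same for the moment, N m; "opening": opening from 0.0 (shut) to 1.0 (fully open).
Only numpy, scipy, OpenCV 4.12 (cv2) and the standard library are available. Lean on these libraries where they do the work, as an engineer would, in place of code of your own. Each camera call takes 0.05 s, during which the arm holds its last target.

TASK

The lens barrels have finished drying: free them by unscrewing the black clamp knob in the middle of the spin dryer's rotor (its thread is left-handed, so turn it clockwise seen from above, about three quarters of a turn, until the white line on the knob stands at the green mark on the collar) and pull the drawer of the blue-fronted cabinet out to its stop. Then stand every lens barrel upright on its flange on the floor of the drawer, push the drawer fully shut, and set the aluminium cover on the dryer's bowl so that it sits seated and level. Leave the knob at the green mark, never screw it tighter, and do not disturb the wash bottle, screwdriver and mirror mount.

Things in the scene. Friction and masses are not known exactly. Their poses are not given: they have to be found in the camera images.
- dryer: Bench spin dryer, fixed to the table: white housing 280 x 280 mm, 78 mm high, with a sloping control panel 52 mm farther out on its front (-x) side, and a round steel bowl on top. Origin: centre of the housing's underside, on the table; the rotor axis passes through it; z up.
- bowl_rim (a point): Centre of the bowl's rim, 118 mm above the table. The bowl is 252 mm across outside, 243 mm inside, its wall 4.5 mm thick; the rim stands 30 mm above the rotor's seats. z up.
- rotor: Aluminium rotor disc, 224 mm across, held still in the bowl. Origin: on its axis, at seat height, 88 mm above the table; z up. Four round seats, 75 mm from the axis in the rotor's +x, +y, -x and -y directions, each with two steel pins 9 mm high on the outer side, 36 mm from the seat's centre, 35 degrees either side of straight outward. In the middle stands the clamp hub.
- green_mark (a point): Green mark (open) on the hub's black collar, at 39 mm from the rotor's axis, 135 degrees clockwise from the rotor's +x seen from above. The collar is 84 mm across, its top 50 mm above the seats, level with the barrels' tops; below it a column 66 mm across, and a plinth 86 mm across, 8.5 mm high. A white engraved arc with an arrow head runs clockwise from red to green.
- red_mark (a point): Red mark (clamped) on the collar, 135 degrees counter-clockwise from the rotor's +x. While clamped, four brass toes, 22 mm wide, reach from the hub 6 mm over the barrels' flanges (9.5 to 15.5 mm above the seats) and stop the barrels from being lifted; as the knob is unscrewed to the green mark they draw back clear of the flanges.
- hub_knob (a joint): Turn of the clamp knob in rad, positive CLOCKWISE seen from above (left-hand thread: clockwise unscrews). 0: white line at the red mark (clamped); starts at 0 to 0.4; 4.71 (270 degrees): white line at the green mark (open). Stops at -0.35 and 5.4. Stays where it is left, 0.06 N m of friction. Per rad the knob rises 1 mm and each toe draws back 1.9 mm.
- hub_top (a point): Centre of the top face of the clamp knob: black, round, ribbed, 48 mm across, 36 mm high, axis vertical; can be gripped in any direction. Clamped, its top is 178 mm above the table, 40 mm higher than the tops of the barrels on the rotor, and its underside 4 mm above the collar. The x axis points along the white line on the knob's top and side; z up.
- drawer (a joint): How far the drawer is pulled out, in m: 0 shut, 0.174 at its stop. It stays where it is left, about 1 N of friction.
- drawer_handle (a point): Middle of the drawer's handle: a level steel bar 11 mm thick, 120 mm long, 72 mm above the table, 29 mm free behind it, on the blue front of a low grey cabinet (fixed; 250 x 250 mm, 110 mm high), 50 mm before the cabinet's body. x points from the handle into the cabinet (the drawer comes out along -x), y along the bar, z up. The front is 15 mm thick; its top is 25 mm above the bar's centre.
- drawer_floor (a point): Point on the drawer's inner floor, 22 mm above the table, midway across, 47 mm behind the inside of the drawer's front; moves with the drawer. x points into the cabinet, y across the drawer, z up. Inside, the drawer reaches from x = -47 to +158 mm and 104 mm to each side; walls 66 mm high above the floor, 6 mm thick. At its stop it lies open before the cabinet up to x = +120 mm.
- cover: Round spun-aluminium cover for the bowl, 258 mm across, 450 g, upright on the table. Origin: centre of its lower edge; z up. A spigot 227 mm across goes 7 mm down inside the bowl while the flange (underside at z = 7 mm) sits on the rim: seated, the origin is 7 mm below the rim. Hollow dome to z = 84 mm; on top a black round grip 32 mm across, z = 96 to 122 mm, on a thin neck.
- barrel_1: Flanged lens barrel, black with a blue band near its top: flange 60 mm across and 8 mm thick, above it a round barrel 38 mm across, 50 mm high in all, 160 g. Origin: centre of the flange's underside; z up along the barrel. Starts on one of the rotor's seats; 2 to 4 of the four barrels are present (any seats).
- barrel_2: Flanged lens barrel, black with a blue band near its top: flange 60 mm across and 8 mm thick, above it a round barrel 38 mm across, 50 mm high in all, 160 g. Origin: centre of the flange's underside; z up along the barrel. Starts on one of the rotor's seats; 2 to 4 of the four barrels are present (any seats).
- barrel_3: Flanged lens barrel, black with a blue band near its top: flange 60 mm across and 8 mm thick, above it a round barrel 38 mm across, 50 mm high in all, 160 g. Origin: centre of the flange's underside; z up along the barrel. Starts on one of the rotor's seats; 2 to 4 of the four barrels are present (any seats).
- barrel_4: Flanged lens barrel, black with a blue band near its top: flange 60 mm across and 8 mm thick, above it a round barrel 38 mm across, 50 mm high in all, 160 g. Origin: centre of the flange's underside; z up along the barrel. Starts on one of the rotor's seats; 2 to 4 of the four barrels are present (any seats).
- wash_bottle: White wash bottle with a yellow cap, 64 mm across, 160 mm high; to be left alone. Origin: centre of its underside.
- driver: Screwdriver with green handle, 180 mm long, lying on the table beyond the cover; to be left alone. Its length is along x.
- mirror_mount: Mirror in a black mount on a post and foot, 75 x 55 mm, 130 mm high; to be left alone. Origin: centre of its underside.
Mind the look-alikes: they are no part of the job. Leave any orange, pink or red look-alike of the barrel_1 alone.

How it is judged (in metres and radians):
On the way, in this order (a step that is already met when the one before it is completed fails the run):
1. the clamp knob is unscrewed so that its white line stands at the green mark, and the drawer is pulled out to its stop (value of joint hub_knob between 4.45 and 4.98 rad and value of joint drawer above 0.167 m), for 0.2 s.
2. every lens barrel stands upright in the drawer (x of barrel_1 in the frame of drawer_floor between -0.03 and 0.14 m and y of barrel_1 in the frame of drawer_floor between -0.085 and 0.085 m and z of barrel_1 in the frame of drawer_floor between -0.004 and 0.006 m and angle between each of barrel_1, barrel_2, barrel_3, barrel_4's own z axis and vertical below 0.12 rad and x of barrel_2 in the frame of drawer_floor between -0.03 and 0.14 m and y of barrel_2 in the frame of drawer_floor between -0.085 and 0.085 m and z of barrel_2 in the frame of drawer_floor between -0.004 and 0.006 m and x of barrel_3 in the frame of drawer_floor between -0.03 and 0.14 m and y of barrel_3 in the frame of drawer_floor between -0.085 and 0.085 m and z of barrel_3 in the frame of drawer_floor between -0.004 and 0.006 m and x of barrel_4 in the frame of drawer_floor between -0.03 and 0.14 m and y of barrel_4 in the frame of drawer_floor between -0.085 and 0.085 m and z of barrel_4 in the frame of drawer_floor between -0.004 and 0.006 m and value of joint drawer above 0.1 m), for 0.2 s.
At the end, for the whole second after the job is handed in: Knob line within 15 degrees of the green mark; every barrel present upright (7 degrees) on the drawer floor; drawer shut to 8 mm; cover on the rim, spigot inside, centred to 10 mm, height to 3 mm, level to 1.7 degrees; all released and at rest (value of joint hub_knob between 4.45 and 4.98 rad and x of barrel_1 in the frame of drawer_floor between -0.03 and 0.14 m and y of barrel_1 in the frame of drawer_floor between -0.085 and 0.085 m and z of barrel_1 in the frame of drawer_floor between -0.004 and 0.006 m and angle between each of barrel_1, barrel_2, barrel_3, barrel_4's own z axis and vertical below 0.12 rad and x of barrel_2 in the frame of drawer_floor between -0.03 and 0.14 m and y of barrel_2 in the frame of drawer_floor between -0.085 and 0.085 m and z of barrel_2 in the frame of drawer_floor between -0.004 and 0.006 m and x of barrel_3 in the frame of drawer_floor between -0.03 and 0.14 m and y of barrel_3 in the frame of drawer_floor between -0.085 and 0.085 m and z of barrel_3 in the frame of drawer_floor between -0.004 and 0.006 m and x of barrel_4 in the frame of drawer_floor between -0.03 and 0.14 m and y of barrel_4 in the frame of drawer_floor between -0.085 and 0.085 m and z of barrel_4 in the frame of drawer_floor between -0.004 and 0.006 m and value of joint drawer below 0.008 m and horizontal distance between cover and bowl_rim below 0.01 m and z of cover in the frame of bowl_rim between -0.01 and -0.004 m and angle between cover's own z axis and vertical below 0.03 rad and linear speed of each of barrel_1, barrel_2, barrel_3, barrel_4, cover below 0.02 m/s); the robot touches nothing.
It fails at once if a lens barrel is wrenched out while the hub still clamps it (value of joint hub_knob below 4 rad and z of any of barrel_1, barrel_2, barrel_3, barrel_4 in the frame of rotor above 0.02 m).
It fails at once if the clamp knob is screwed tighter, past the red mark (value of joint hub_knob below -0.2 rad).
It fails at once if the wash bottle is pushed away (over 40 mm) or knocked over (distance of wash_bottle from where it was at the start of the episode above 0.04 m or angle between wash_bottle's own z axis and vertical above 0.6 rad).
It fails at once if the screwdriver is pushed away (over 40 mm) or knocked over (distance of driver from where it was at the start of the episode above 0.04 m).
It fails at once if the mirror mount is pushed away (over 40 mm) or knocked over (distance of mirror_mount from where it was at the start of the episode above 0.04 m or angle between mirror_mount's own z axis and vertical above 0.6 rad).
Of barrel_1, barrel_2, barrel_3, barrel_4 only 2 to 4 are there at a start; the rules pass over those that are not, and their reading is None.
At some moment in a run one of cover may be knocked a few centimetres aside while the robot is not near it.
Once in a run the grip may slacken for a moment while it holds something.
It also fails if it takes over 210 s, if anything falls off the work surface, if the arm or the gripper's body presses on something with over 40 N, if the wrist force passes 120 N, or if a joint passes its speed limit or range.

## Working session

There is one attempt and no reset: what is moved stays moved. The work goes in short steps, Python scripts to look and compute and a shell command to move; the robot and the scene stay as the last step left them, time stands still between calls to the robot, and variables do not carry over. Pictures are saved under pics/ and viewed, and the job is handed in when it is done.

```bash
ls; mkdir -p pics
python3 - <<'E'
from rig import read_state, capture, bot
import cv2
s=read_state(); print(s)
for n in ["scene","top","wrist"]:
    c=capture(n); cv2.imwrite(f"pics/a_{n}.png",c["pixels"][:,:,::-1]); print(n,c["camera_matrix"].tolist(),c["R"].tolist(),c["t"].tolist())
E
```

```text
pics
{'time_s': 0.0, 'joint_positions': array([ 5.84710244e+01,  3.02785310e+01,  8.21559958e+01, -9.58076355e-04,
        6.76865078e+01, -1.02280243e+01]), 'qvel': array([ 0.01257154,  0.00089788, -0.02325286,  0.11260168,  0.01854853,
       -0.05919885]), 'tau': array([ 4.73064738e-04, -4.40032589e+01, -1.76597768e+01,  6.34713890e-02,
        5.81261551e-02, -1.40901511e-04]), 'position': array([0.22664574, 0.58168932, 0.22157844]), 'tcp_rot': array([[ 3.63259634e-01,  9.31687312e-01, -1.09147820e-03],
       [ 9.31685626e-01, -3.63261095e-01, -1.80869267e-03],
       [-2.08162758e-03, -3.59889515e-04, -9.99997769e-01]]), 'force': array([ 0.26881877, -0.20254497, -0.09710665]), 'moment': array([-0.01024317,  0.01849423, -0.02974054]), 'opening': 0.9960195200282029}
scene [[373.35452166630256, 0.0, 266.5171644056637], [0.0, 373.35452166630256, 191.7811064580671], [0.0, 0.0, 1.0]] [[0.7810754105103849, 0.6244125789209998, 0.005489479142871388], [0.48995444367100754, -0.6073847410631096, -0.6253226522769929], [-0.3871251040982323, 0.49111374202818403, -0.7803470036900297]] [-0.4224230085212847, -0.1599324128109894, 1.5178072045360735]
top [[357.52582125573383, 0.0, 251.8256292339514], [0.0, 357.52582125573383, 193.965084306261], [0.0, 0.0, 1.0]] [[-0.016734210006936895, -0.9998226205123987, -0.00864255327804334], [-0.9965514784850663, 0.01738080733895926, -0.08113604787931604], [0.08127187056215956, 0.00725500158277468, -0.9966655647745442]] [0.04746513532461464, 0.5475989902503603, 1.0657861783163738]
wrist [[297.3186396354542, 0.0, 257.7572059030655], [0.0, 297.3186396354542, 196.74443643486808], [0.0, 0.0, 1.0]] [[0.3636294727552695, 0.9315381645250308, -0.003202276856344337], [0.892068265817139, -0.34722802582851076, 0.289217750494744], [0.26830545217294693, -0.10802474768577419, -0.9572579789281978]] [-0.6231629858217849, -0.03455583260724275, 0.3923763799998198]
```

View pics/a_scene.png

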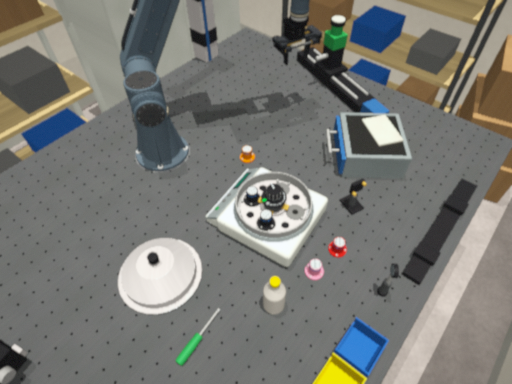

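View pics/a_top.png

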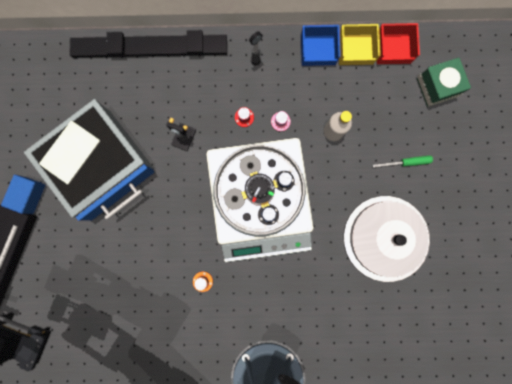

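View pics/a_wrist.png

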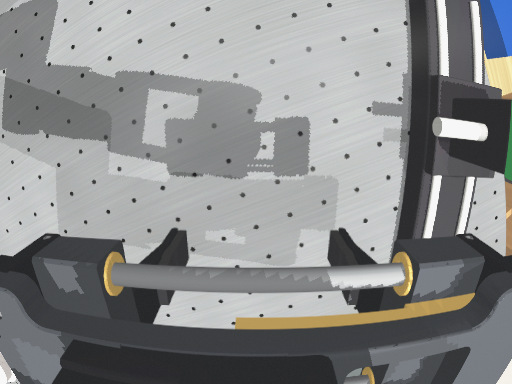

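```bash
cat > h.py <<'E'
from rig import read_state, capture, bot
import cv2, numpy as np
def crop(name,out,x0,y0,x1,y1,k):
    c=capture(name); im=c["pixels"][y0:y1,x0:x1,::-1]
    cv2.imwrite("pics/"+out,cv2.resize(im,None,fx=k,fy=k,interpolation=cv2.INTER_CUBIC)); return c
def proj(c,X):
    X=np.atleast_2d(X); p=X@np.array(c["R"]).T+c["t"]; K=c["camera_matrix"]
    return np.c_[K[0,0]*p[:,0]/p[:,2]+K[0,2],K[1,1]*p[:,1]/p[:,2]+K[1,2]]
def projf(c,X):
    X=np.atleast_2d(X); p=X@np.array(c["R"]).T+c["t"]; K=c["camera_matrix"]
    q=np.hypot(p[:,0],p[:,1]); th=np.arctan2(q,p[:,2]); f=K[0,0]
    return np.c_[K[0,2]+f*th*p[:,0]/q,K[1,2]+f*th*p[:,1]/q]
def back(c,uv,z,fish=False):
    uv=np.atleast_2d(uv).astype(float);K=c["camera_matrix"];R=np.array(c["R"]);t=np.array(c["t"]);o=-R.T@t
    a=(uv-[K[0,2],K[1,2]])/K[0,0]
    if fish:
        r=np.linalg.norm(a,axis=1,keepdims=True); d=np.c_[a/np.maximum(r,1e-9)*np.sin(r),np.cos(r)]
    else: d=np.c_[a,np.ones(len(a))]
    d=d@R
    return o+d*((z-o[2])/d[:,2:3])
E
python3 - <<'E'
from h import *
crop("top","b1.png",200,130,320,265,5)
crop("top","b2.png",15,90,165,225,5)
crop("top","b3.png",330,140,450,290,4)
crop("scene","b4.png",200,140,360,270,5)
E
```

```text
(no output)
```

View pics/b1.png

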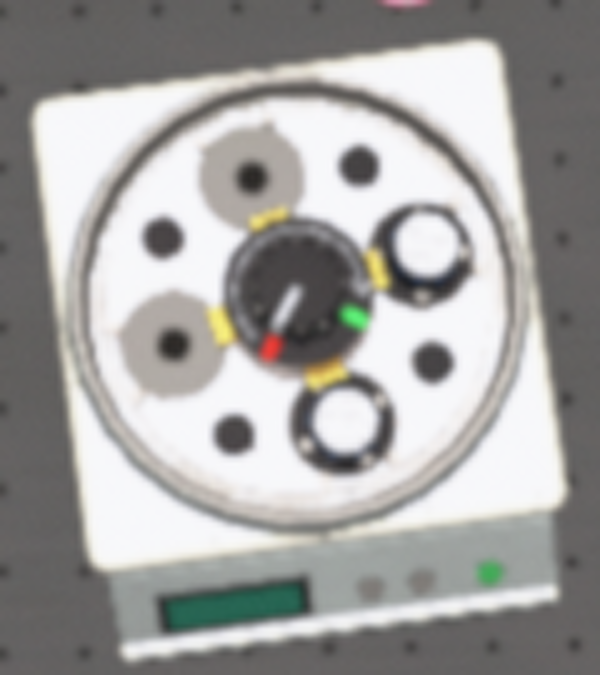

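View pics/b2.png

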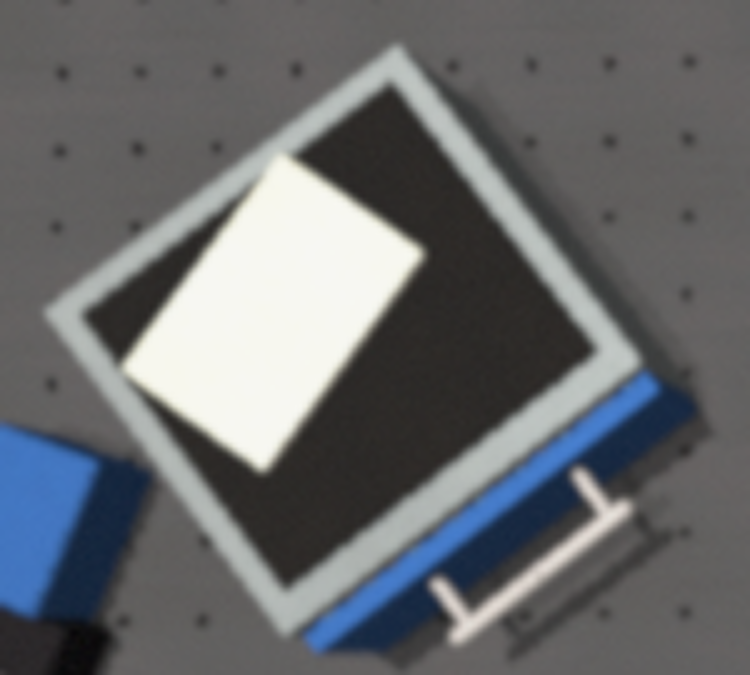

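View pics/b3.png

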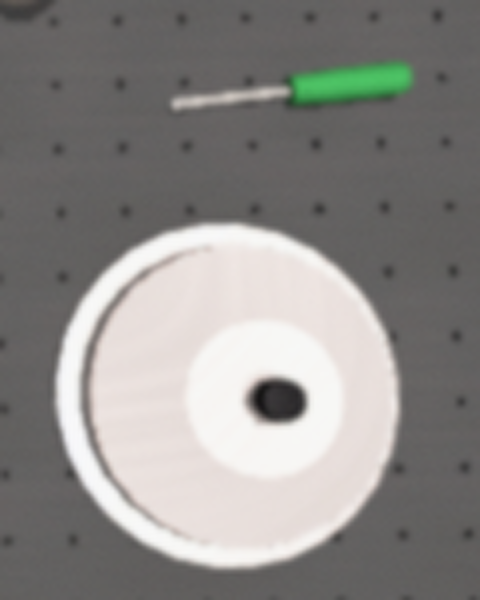

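View pics/b4.png

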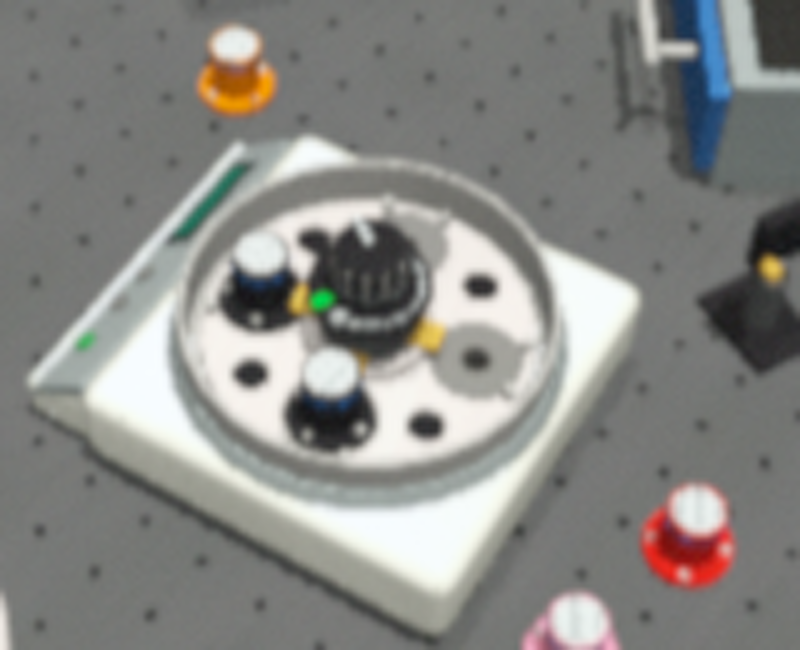

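```bash
cat > m1.py <<'E'
from h import *
c=capture("top"); s=capture("scene")
rim=back(c,[299/5+200,305/5+130],0.118)[0]; print("rim",rim)
h=back(c,[[452/5+15,640/5+90],[630/5+15,508/5+90]],0.0775);print("handle",h,h.mean(0),np.linalg.norm(h[0]-h[1]))
corn=back(c,np.array([[398,45],[45,312],[285,635],[642,365]])/5+[15,90],0.110);print("cab",corn,corn.mean(0),[np.linalg.norm(corn[i]-corn[(i+1)%4]) for i in range(4)])
d=corn[2]-corn[1];print("cab depth dir",np.degrees(np.arctan2(-d[1],-d[0])))
d=h[1]-h[0];print("bar dir",np.degrees(np.arctan2(d[1],d[0])))
print("cover",back(c,np.array([228,395])/4+[330,140],0.01))
print("coverknob",back(c,np.array([282,400])/4+[330,140],0.120))
print("driver",back(c,np.array([[172,103],[410,76]])/4+[330,140],0.01))
b=back(c,np.array([[427,243],[346,420]])/5+[200,130],0.138);print("barrels",b, np.linalg.norm(b[:,:2]-rim[:2],axis=1))
g=back(c,np.array([[355,317],[270,347]])/5+[200,130],0.138);print("green red",g,np.linalg.norm(g[:,:2]-rim[:2],axis=1))
for q in list(b)+list(g): print(np.degrees(np.arctan2(*(q-rim)[[1,0]])))
kt=back(c,np.array([[298,287],[275,335]])/5+[200,130],0.178);print("knobtop",kt)
house=back(c,np.array([[35,102],[492,40],[565,498],[95,570]])/5+[200,130],0.078);print("house",house,house.mean(0),np.degrees(np.arctan2(*(house[0]-house[3])[[1,0]])),np.degrees(np.arctan2(*(house[1]-house[2])[[1,0]])))
for n,p,z in [("orange",(202,283),.05),("red",(244,115),.05),("pink",(281,121),.05),("bottle",(345,117),.16),("mirror",(180,140),0.0)]: print(n,back(c,p,z))
# scene checks
print("scene rim",back(s,np.array([368,325])/5+[200,140],0.118))
E
python3 m1.py
```

```text
rim [0.54841318 0.01512567 0.118     ]
handle [[0.48167384 0.46108028 0.0775    ]
 [0.55632134 0.3587999  0.0775    ]] [0.51899759 0.40994009 0.0775    ] 0.1266235490144269
cab [[0.82258901 0.48425745 0.11      ]
 [0.67092683 0.68259816 0.11      ]
 [0.48535657 0.5412221  0.11      ]
 [0.63430287 0.3423167  0.11      ]] [0.65329382 0.5125986  0.11      ] [np.float64(0.2496807083544284), np.float64(0.2332884799429152), np.float64(0.248492165624584), np.float64(0.23579407764258334)]
cab depth dir 37.30183848028577
bar dir -53.8768331171842
cover [[ 0.40570436 -0.37011436  0.01      ]]
coverknob [[ 0.40714663 -0.36656872  0.12      ]]
driver [[ 0.63026516 -0.33760215  0.01      ]
 [ 0.64798919 -0.52181207  0.01      ]]
barrels [[ 0.57934321 -0.05498558  0.138     ]
 [ 0.48370054 -0.00883989  0.138     ]] [0.07663064 0.06900778]
green red [[ 0.53954034 -0.01488737  0.138     ]
 [ 0.52399697  0.03160367  0.138     ]] [0.03129712 0.02945634]
-66.1950114017317
-159.6784880593226
-106.4693932988688
145.9853883658051
knobtop [[0.55248647 0.01638753 0.178     ]
 [0.52757036 0.02883318 0.178     ]]
house [[ 0.67370039  0.16644146  0.078     ]
 [ 0.70546895 -0.10111709  0.078     ]
 [ 0.43849299 -0.13555969  0.078     ]
 [ 0.40200082  0.13389225  0.078     ]] [0.55491579 0.01591423 0.078     ] 6.831392765431826 7.3511307078799035
orange [[0.28860947 0.18728035 0.05      ]]
red [[0.78583919 0.05753736 0.05      ]]
pink [[ 0.76519851 -0.05372689  0.05      ]]
bottle [[ 0.74111749 -0.21783832  0.16      ]]
mirror [[0.72469359 0.2617106  0.        ]]
scene rim [[0.56733758 0.0024751  0.118     ]]
```

```bash
cat > go.py <<'E'
import sys
from h import *
from scipy.spatial.transform import Rotation as Ro
# go.py x y z yawdeg : delta in tool axes
s=read_state(); R=s["tcp_rot"]; x,y,z,yaw=map(float,sys.argv[1:5])
d=R.T@(np.array([x,y,z])-s["position"])*100
a=np.radians(yaw); T=np.c_[[np.cos(a),np.sin(a),0],[np.sin(a),-np.cos(a),0],[0,0,-1]]
print("t",round(s["time_s"],2),"pos",s["position"].round(4),"yaw",round(np.degrees(np.arctan2(R[1,0],R[0,0])),2),"q6",s["joint_positions"][5].round(1),"q1",s["joint_positions"][0].round(2),"F",s["force"].round(1),"op",round(s["opening"],3))
print("shift cm",d.round(2),"rotvec",Ro.from_matrix(R.T@T).as_rotvec().round(4))
E
python3 go.py .552 .016 .28 140
```

```text
t 0.45 pos [0.227  0.5822 0.2225] yaw 68.7 q6 -10.2 q1 58.47 F [ 0.5 -0.3 -0.2] op 0.999
shift cm [-40.95  50.85  -5.75] rotvec [-2.0000e-04  1.0000e-04 -1.2445e+00]
```

```bash
python3 -m crank '[[[-1,1.3,-0.3],[0,0,0]],[[-2,2.5,-0.3],[0,0,0]],[[-3,3.7,-0.5],[0,0,0]],[[-3.5,4.3,-0.5],[0,0,0]],[[-3.5,4.3,-0.5],[0,0,0]],[[-3.5,4.3,-0.5],[0,0,0]],[[-3.5,4.3,-0.5],[0,0,0]],[[-3.5,4.3,-0.5],[0,0,0]],[[-3.5,4.3,-0.5],[0,0,0]],[[-3.5,4.3,-0.5],[0,0,0]],[[-3.5,4.3,-0.5],[0,0,0]],[[-3,3.8,-0.4],[0,0,0]]]'
python3 -m crank '[[[-2,2.5,-0.3],[0,0,0]],[[-1.5,1.9,-0.2],[0,0,0]],[[0,0,0],[0,0,-0.14]],[[0,0,0],[0,0,-0.14]],[[0,0,0],[0,0,-0.14]],[[0,0,0],[0,0,-0.14]],[[0,0,0],[0,0,-0.14]],[[0,0,0],[0,0,-0.14]],[[0,0,0],[0,0,-0.14]],[[0,0,0],[0,0,-0.14]],[[0,0,0],[0,0,-0.12]],[[0,0,0],[0,0,0]]]'
python3 go.py .552 .016 .28 140
python3 - <<'E'
from h import *
c=capture("wrist"); cv2.imwrite("pics/c1.png",c["pixels"][:,:,::-1])
E
```

```text
time_s: 1.65
position: [0.4963, 0.1079, 0.2742]
tcp_rot: [[0.364, 0.931, 0.001], [0.931, -0.364, -0.0], [-0.0, 0.001, -1.0]]
force: [0.8, 1.0, 0.2]
opening: 1.001
time_s: 2.85
position: [0.5238, 0.0614, 0.2787]
tcp_rot: [[-0.763, 0.647, 0.0], [0.647, 0.763, -0.0], [-0.0, -0.0, -1.0]]
force: [-0.2, -0.1, -0.5]
opening: 1.002
t 2.85 pos [0.5238 0.0614 0.2787] yaw 139.7 q6 -145.1 q1 -5.45 F [-0.2 -0.1 -0.5] op 1.002
shift cm [-5.09 -1.64 -0.12] rotvec [-0.0003  0.0003 -0.0052]
```

View pics/c1.png

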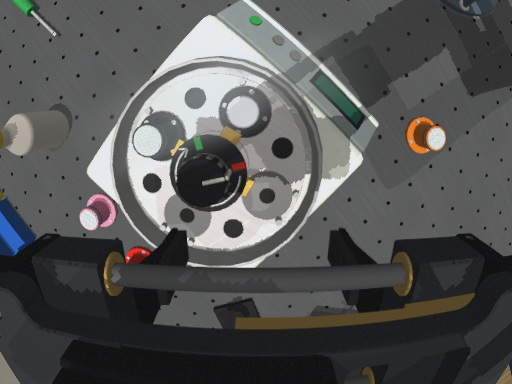

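Run:
```python
from h import *
c=capture("wrist"); im=cv2.resize(c["pixels"][0:280,80:380,::-1],None,fx=2.6,fy=2.1*1.0,interpolation=cv2.INTER_CUBIC)
im=cv2.resize(c["pixels"][40:275,90:370,::-1],None,fx=2.5,fy=2.5,interpolation=cv2.INTER_CUBIC)
def draw(cx,cy,r,z,col):
    a=np.linspace(0,2*np.pi,200); p=projf(c,np.c_[cx+r*np.cos(a),cy+r*np.sin(a),0*a+z])
    for q in (p-[90,40])*2.5+1: cv2.circle(im,tuple(int(v) for v in q),1,col,-1)
cx,cy=.552,.016
draw(cx,cy,.126,.118,(0,0,255));draw(cx,cy,.1215,.118,(0,0,255));draw(cx,cy,.024,.178,(0,255,255));draw(cx,cy,.042,.138,(255,255,0))
for th in (-160,-70):
    a=np.radians(th); draw(cx+.075*np.cos(a),cy+.075*np.sin(a),.019,.138,(255,0,255)); draw(cx+.075*np.cos(a),cy+.075*np.sin(a),.030,.096,(0,255,0))
cv2.imwrite("pics/c2.png",im)
```

```text
(no output)
```

View pics/c2.png

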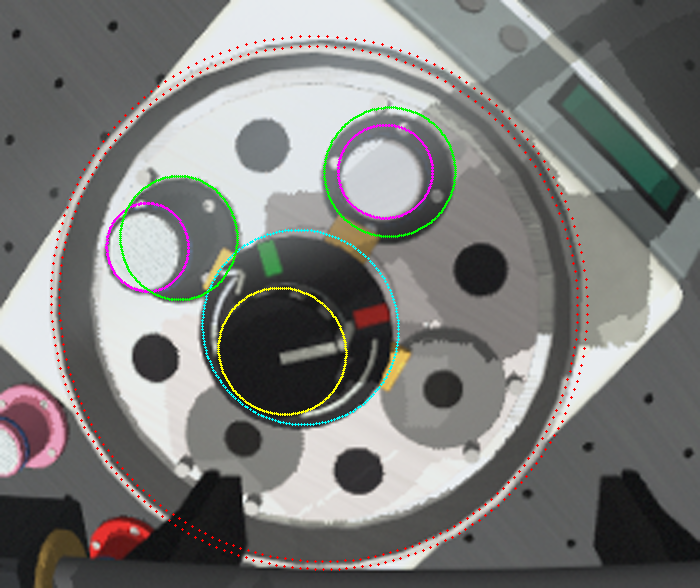

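```bash
python3 go.py .554 .0165 .150 139.7
```

```text
t 2.95 pos [0.524  0.0617 0.2787] yaw 139.57 q6 -145.0 q1 -5.43 F [ 0.1  0.4 -0.3] op 1.001
shift cm [-5.21 -1.49 12.87] rotvec [-0.0002  0.0002 -0.0023]
```

```bash
python3 -m crank '[[[-1.3,-0.4,0],[0,0,0]],[[-2.0,-0.6,0],[0,0,0]],[[-1.9,-0.5,1.0],[0,0,0]],[[0,0,2.5],[0,0,0]],[[0,0,3],[0,0,0]],[[0,0,2.5],[0,0,0]],[[0,0,0],[0,0,0]],[[0,0,0],[0,0,0]]]'
python3 go.py .554 .0165 .150 139.7
python3 - <<'E'
from h import *
crop("wrist","d1.png",90,40,370,275,2.5)
E
```

```text
time_s: 3.75
position: [0.5547, 0.0165, 0.188]
tcp_rot: [[-0.763, 0.647, -0.001], [0.647, 0.763, 0.0], [0.001, -0.001, -1.0]]
force: [-0.5, -0.4, 0.3]
opening: 0.996
t 3.75 pos [0.5547 0.0165 0.188 ] yaw 139.69 q6 -149.5 q1 -9.84 F [-0.5 -0.4  0.3] op 0.996
shift cm [ 0.05 -0.04  3.8 ] rotvec [-0.0006 -0.0008 -0.0002]
```

View pics/d1.png

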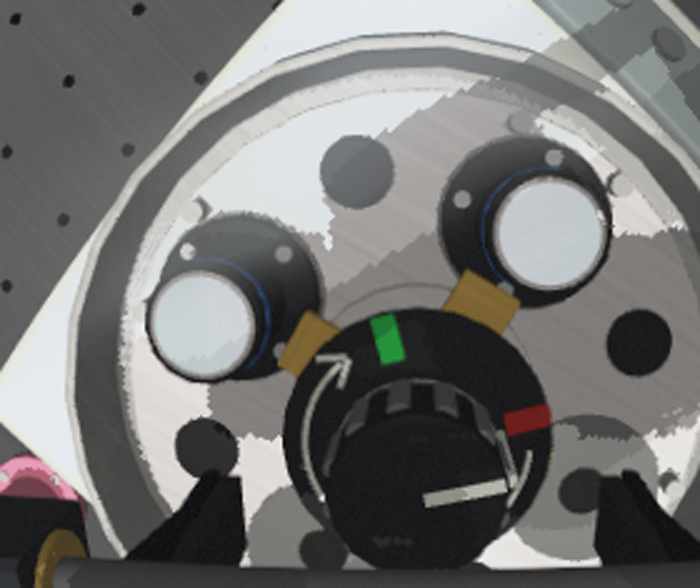

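```bash
python3 - <<'E'
from h import *
c=capture("wrist")
p=back(c,np.array([[425,500],[505,487]])/2.5+[90,40],.178,True);d=p[1]-p[0];print(p,np.degrees(np.arctan2(d[1],d[0])))
g=back(c,np.array([[527,420],[387,340]])/2.5+[90,40],.138,True)-[.554,.0165,0];print(g,np.degrees(np.arctan2(g[:,1],g[:,0])),np.linalg.norm(g[:,:2],axis=1))
E
python3 -m crank '[[[0,0,1.5],[0,0,0]],[[0,0,1.5],[0,0,0]],[[0,0,0.8],[0,0,0]],[[0,0,0],[0,0,0]]]'
python3 -m crank '[[[0,0,0],[0,0,0]],[[0,0,0],[0,0,0]],[[0,0,0],[0,0,0]],[[0,0,0],[0,0,0]],[[0,0,0],[0,0,0]],[[0,0,0],[0,0,0]]]' 1
```

```text
[[0.55477027 0.01829317 0.178     ]
 [0.53690225 0.02879023 0.178     ]] 149.56672286104185
[[-0.02820143  0.01601763  0.138     ]
 [-0.01201491 -0.03030007  0.138     ]] [ 150.40462538 -111.62984922] [0.03243278 0.03259528]
time_s: 4.25
position: [0.5543, 0.0172, 0.1505]
tcp_rot: [[-0.763, 0.646, -0.0], [0.646, 0.763, 0.0], [0.0, -0.0, -1.0]]
force: [0.7, -0.1, -0.5]
opening: 1.001
time_s: 4.85
position: [0.5556, 0.0164, 0.1508]
tcp_rot: [[-0.764, 0.646, 0.003], [0.646, 0.764, -0.002], [-0.003, 0.0, -1.0]]
force: [-0.3, -2.6, -3.5]
opening: 0.544
```

```bash
python3 -m crank '[[[0,0,0],[0,0,0.05]],[[0,0,-0.01],[0,0,0.1]],[[0,0,-0.014],[0,0,0.14]],[[0,0,-0.014],[0,0,0.14]],[[0,0,-0.014],[0,0,0.14]],[[0,0,-0.014],[0,0,0.14]],[[0,0,-0.014],[0,0,0.14]],[[0,0,-0.014],[0,0,0.14]],[[0,0,-0.014],[0,0,0.14]],[[0,0,-0.014],[0,0,0.14]],[[0,0,-0.014],[0,0,0.14]],[[0,0,-0.014],[0,0,0.14]]]'
python3 -m crank '[[[0,0,-0.014],[0,0,0.14]],[[0,0,-0.014],[0,0,0.14]],[[0,0,-0.014],[0,0,0.14]],[[0,0,-0.014],[0,0,0.14]],[[0,0,-0.014],[0,0,0.14]],[[0,0,-0.014],[0,0,0.14]],[[0,0,-0.014],[0,0,0.14]],[[0,0,-0.014],[0,0,0.14]],[[0,0,-0.014],[0,0,0.14]],[[0,0,-0.014],[0,0,0.14]],[[0,0,-0.014],[0,0,0.14]],[[0,0,-0.014],[0,0,0.14]]]'
python3 go.py .5555 .0165 .155 -124
```

```text
time_s: 6.05
position: [0.5555, 0.0175, 0.1523]
tcp_rot: [[0.635, 0.773, 0.003], [0.773, -0.635, 0.001], [0.002, 0.002, -1.0]]
force: [1.3, 0.9, -0.5]
opening: 0.548
time_s: 7.25
position: [0.5568, 0.0175, 0.154]
tcp_rot: [[0.699, -0.715, 0.005], [-0.715, -0.699, 0.0], [0.003, -0.004, -1.0]]
force: [3.7, 0.7, -2.0]
opening: 0.544
t 7.25 pos [0.5568 0.0175 0.154 ] yaw -45.66 q6 35.9 q1 -9.74 F [ 3.7  0.7 -2. ] op 0.544
shift cm [-0.02  0.16 -0.1 ] rotvec [-5.8000e-03 -1.0000e-04  1.3673e+00]
```

```bash
python3 -m crank '[[[0,0,-0.014],[0,0,0.14]],[[0,0,-0.014],[0,0,0.14]],[[0,0,-0.014],[0,0,0.14]],[[0,0,-0.014],[0,0,0.14]],[[0,0,-0.014],[0,0,0.14]],[[0,0,-0.014],[0,0,0.14]],[[0,0,-0.014],[0,0,0.14]],[[0,0,-0.014],[0,0,0.14]],[[0,0,-0.014],[0,0,0.14]],[[0,0,-0.01],[0,0,0.11]],[[0,0,0],[0,0,0]],[[0,0,0],[0,0,0]]]'
python3 -m crank '[[[0,0,0],[0,0,0]],[[0,0,0],[0,0,0]],[[0,0,0],[0,0,0]],[[0,0,-2],[0,0,0]],[[0,0,-3],[0,0,0]],[[0,0,-3],[0,0,0]],[[0,0,-2],[0,0,0]],[[0,0,0],[0,0,0]]]' -1
python3 go.py .5555 .0165 .155 -124
python3 - <<'E'
from h import *
c=crop("wrist","e1.png",90,40,370,275,2.5);np.save("e1.npy",c,allow_pickle=True)
E
```

```text
time_s: 8.45
position: [0.5568, 0.0164, 0.1554]
tcp_rot: [[-0.555, -0.832, 0.005], [-0.832, 0.555, -0.001], [-0.002, -0.005, -1.0]]
force: [5.0, -1.5, -2.7]
opening: 0.544
time_s: 9.25
position: [0.5558, 0.0172, 0.258]
tcp_rot: [[-0.556, -0.831, 0.006], [-0.831, 0.556, -0.001], [-0.003, -0.005, -1.0]]
force: [-0.1, -0.1, -0.9]
opening: 0.995
t 9.25 pos [0.5558 0.0172 0.258 ] yaw -123.77 q6 114.0 q1 -9.75 F [-0.1 -0.1 -0.9] op 0.995
shift cm [ 0.1   0.05 10.3 ] rotvec [-0.0054  0.0026  0.004 ]
```

View pics/e1.png

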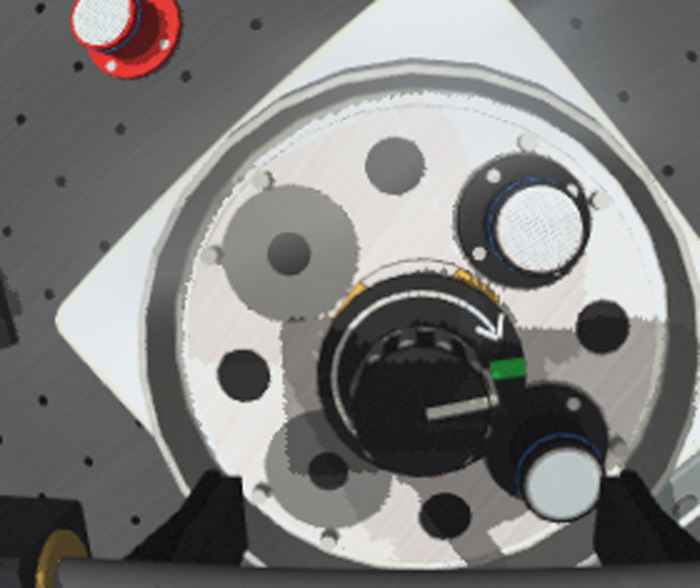

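Run:
```python
from h import *
c=capture("wrist"); o=np.array([.556,.017])
f=lambda p,z: back(c,np.array(p)/2.5+[90,40],z,True)
p=f([[427,415],[492,402]],.183);d=p[1]-p[0];print("line",p,np.degrees(np.arctan2(d[1],d[0])))
for n,q,z in [("green",[507,370],.138),("bR",[540,228],.138),("bL",[562,484],.138),("seat",[290,254],.088),("seat2",[328,471],.088)]:
    w=f([q],z)[0]; e=w[:2]-o; print(n,w,np.hypot(*e),np.degrees(np.arctan2(e[1],e[0])))
```

```text
line [[ 0.55325342  0.01454552  0.183     ]
 [ 0.54499331 -0.00594337  0.183     ]] -111.95687053978081
green [ 0.53847578 -0.01384305  0.138     ] 0.035473823720289344 -119.60411838362465
bR [ 0.57851785 -0.05418619  0.138     ] 0.07466275414555801 -72.4466264216046
bL [ 0.48385366 -0.00738514  0.138     ] 0.07615595952511811 -161.32497687236454
seat [0.62360462 0.04031173 0.088     ] 0.07151098888275385 19.02545107833287
seat2 [0.5290756  0.08692162 0.088     ] 0.07492634219877829 111.05996958973982
```

```bash
python3 go.py .519 .36 .24 37
```

```text
t 9.35 pos [0.5536 0.0174 0.2547] yaw -123.79 q6 114.0 q1 -9.76 F [ 0.5 -0.4 -0.9] op 0.995
shift cm [-26.55  21.93   1.48] rotvec [ 6.0000e-04  1.1000e-03 -2.8063e+00]
```

```bash
python3 -m crank '[[[-1.5,1.2,0],[0,0,0]],[[-3,2.5,0.2],[0,0,0]],[[-3.7,3.0,0.2],[0,0,0]],[[-3.7,3.1,0.2],[0,0,0]],[[-3.7,3.1,0.2],[0,0,0]],[[-3.7,3.1,0.2],[0,0,0]],[[-3.5,2.8,0.2],[0,0,0]],[[-2.5,2.1,0.2],[0,0,0]],[[-1.2,1.0,0],[0,0,0]],[[0,0,0],[0,0,-0.14]],[[0,0,0],[0,0,-0.14]],[[0,0,0],[0,0,-0.14]]]'
python3 -m crank '[[[0,0,0],[0,0,-0.14]],[[0,0,0],[0,0,-0.14]],[[0,0,0],[0,0,-0.14]],[[0,0,0],[0,0,-0.14]],[[0,0,0],[0,0,-0.14]],[[0,0,0],[0,0,-0.14]],[[0,0,0],[0,0,-0.14]],[[0,0,0],[0,0,-0.14]],[[0,0,0],[0,0,-0.14]],[[0,0,0],[0,0,-0.14]],[[0,0,0],[0,0,-0.14]],[[0,0,0],[0,0,-0.14]]]'
python3 -m crank '[[[0,0,0],[0,0,-0.14]],[[0,0,0],[0,0,-0.14]],[[0,0,0],[0,0,-0.14]],[[0,0,0],[0,0,-0.14]],[[0,0,0],[0,0,-0.14]],[[0,0,0],[0,0,0]],[[0,0,0],[0,0,0]],[[0,0,0],[0,0,0]]]' 0.36
python3 go.py .519 .41 .057 37
python3 - <<'E'
from h import *
c=capture("wrist"); cv2.imwrite("pics/f1.png",cv2.resize(c["pixels"][:,:,::-1],None,fx=1.5,fy=1.5))
E
```

```text
time_s: 10.55
position: [0.5192, 0.3581, 0.2394]
tcp_rot: [[-0.164, -0.986, -0.003], [-0.986, 0.164, -0.002], [0.003, 0.003, -1.0]]
force: [-0.1, -0.4, 0.9]
opening: 0.999
time_s: 11.75
position: [0.5195, 0.3576, 0.2396]
tcp_rot: [[0.998, -0.056, -0.003], [-0.056, -0.998, -0.002], [-0.003, 0.002, -1.0]]
force: [0.1, -0.4, 0.2]
opening: 0.996
time_s: 12.55
position: [0.5198, 0.3587, 0.2405]
tcp_rot: [[0.804, 0.594, -0.001], [0.594, -0.804, -0.001], [-0.001, -0.0, -1.0]]
force: [0.5, -0.2, -0.1]
opening: 0.371
t 12.55 pos [0.5198 0.3587 0.2405] yaw 36.47 q6 -12.0 q1 24.49 F [ 0.5 -0.2 -0.1] op 0.371
shift cm [ 3.01 -4.17 18.35] rotvec [-0.0001  0.0011 -0.0092]
```

View pics/f1.png

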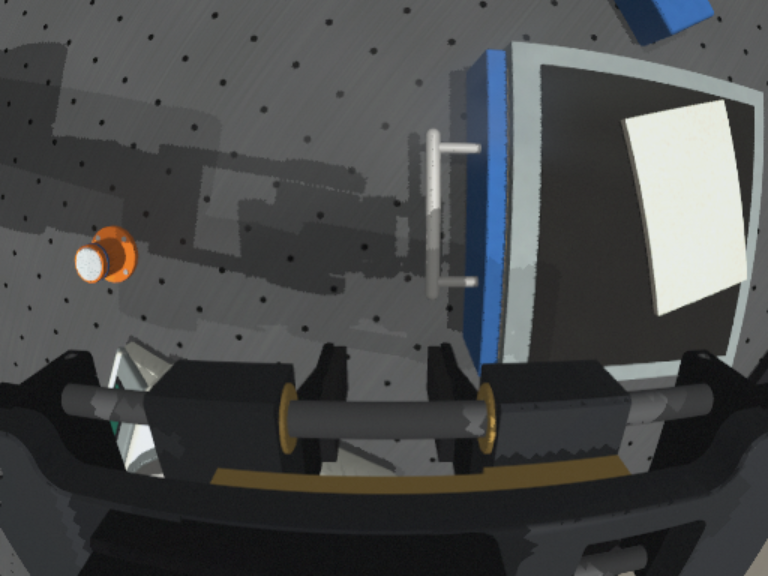

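```bash
python3 - <<'E'
from h import *
c=capture("wrist")
h=back(c,np.array([[433,131],[433,296]])/1.5,.076,True);d=h[0]-h[1];print(h,h.mean(0),np.hypot(*d[:2]),np.degrees(np.arctan2(d[1],d[0])))
f=back(c,np.array([[497,50],[487,340]])/1.5,.097,True);d=f[0]-f[1];print(f,np.degrees(np.arctan2(d[1],d[0])))
E
python3 go.py .519 .41 .057 37
```

```text
[[0.48388414 0.46210284 0.076     ]
 [0.55953375 0.36356086 0.076     ]] [0.52170895 0.41283185 0.076     ] 0.12423117263254621 127.51305688312837
[[0.48306789 0.53453866 0.097     ]
 [0.60857725 0.36467347 0.097     ]] 126.45981508187697
t 12.65 pos [0.5199 0.359  0.2408] yaw 36.53 q6 -12.0 q1 24.51 F [-0.7  0.3 -0.1] op 0.34
shift cm [ 2.98 -4.15 18.38] rotvec [-0.      0.0005 -0.0082]
```

```bash
python3 go.py .5198 .411 .057 37
```

```text
t 12.65 pos [0.5199 0.359  0.2408] yaw 36.53 q6 -12.0 q1 24.51 F [-0.7  0.3 -0.1] op 0.34
shift cm [ 3.1  -4.18 18.38] rotvec [-0.      0.0005 -0.0082]
```

```bash
python3 -m crank '[[[1,-1.4,1],[0,0,0]],[[1.1,-1.4,2],[0,0,0]],[[1,-1.4,3],[0,0,0]],[[0,0,3],[0,0,-0.008]],[[0,0,1.4],[0,0,0]],[[0,0,0],[0,0,0]]]'
python3 go.py .5198 .411 .057 37
python3 - <<'E'
from h import *
c=capture("wrist"); cv2.imwrite("pics/f2.png",cv2.resize(c["pixels"][100:,100:420,::-1],None,fx=2,fy=2))
E
```

```text
time_s: 13.25
position: [0.5177, 0.4112, 0.1339]
tcp_rot: [[0.798, 0.603, -0.005], [0.603, -0.798, -0.003], [-0.006, -0.001, -1.0]]
force: [0.4, 0.2, 0.4]
opening: 0.318
t 13.25 pos [0.5177 0.4112 0.1339] yaw 37.08 q6 -8.3 q1 28.79 F [0.4 0.2 0.4] op 0.318
shift cm [0.2  0.15 7.69] rotvec [-0.001   0.006   0.0014]
```

View pics/f2.png

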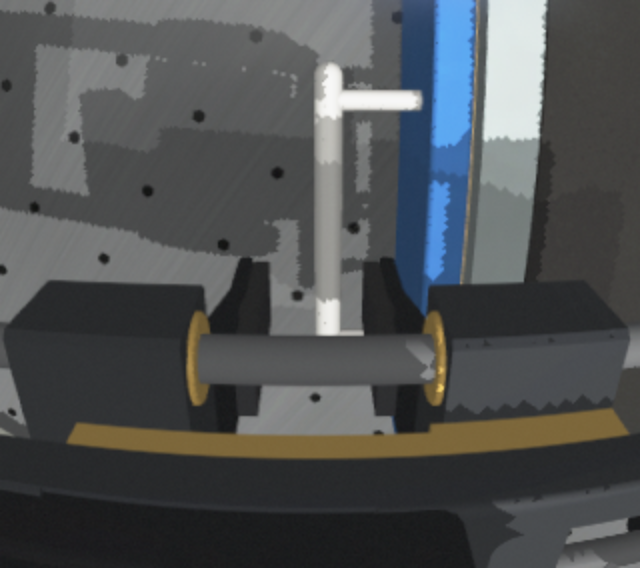

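```bash
python3 -m crank '[[[0.2,0,2],[0,0,0]],[[0,0,2.5],[0,0,0]],[[0,0,1.6],[0,0,0]],[[0,0,1.2],[0,0,0]],[[0,0,0.4],[0,0,0]],[[0,0,0],[0,0,0]]]'
python3 go.py .5198 .411 .057 37
python3 -m crank '[[[0,0,0],[0,0,0]],[[0,0,0],[0,0,0]],[[0,0,0],[0,0,0]],[[0,0,0],[0,0,0]]]' 1
python3 go.py .5198 .411 .057 37
```

```text
time_s: 13.9
position: [0.5215, 0.4127, 0.06]
tcp_rot: [[0.798, 0.603, -0.0], [0.603, -0.798, 0.0], [-0.0, -0.0, -1.0]]
force: [-0.7, 0.0, -0.2]
opening: 0.316
t 13.9 pos [0.5215 0.4127 0.06  ] yaw 37.06 q6 -8.3 q1 28.75 F [-0.7  0.  -0.2] op 0.316
shift cm [-0.23  0.03  0.3 ] rotvec [-0.      0.      0.0011]
time_s: 14.3
position: [0.5218, 0.4129, 0.0608]
tcp_rot: [[0.798, 0.603, 0.001], [0.603, -0.798, 0.001], [0.002, 0.0, -1.0]]
force: [-0.3, 0.8, 2.6]
opening: 0.115
t 14.3 pos [0.5218 0.4129 0.0608] yaw 37.07 q6 -8.3 q1 28.75 F [-0.3  0.8  2.6] op 0.115
shift cm [-0.28  0.03  0.38] rotvec [ 0.0002 -0.0015  0.0013]
```

```bash
python3 -m crank '[[[-0.5,0,0],[0,0,0]],[[-1.5,0,0],[0,0,0]],[[-2,0,0],[0,0,0]],[[-2,0,0],[0,0,0]],[[-2,0,0],[0,0,0]],[[-2,0,0],[0,0,0]],[[-2,0,0],[0,0,0]],[[-2,0,0],[0,0,0]],[[-1.7,0,0],[0,0,0]],[[-1,0,0],[0,0,0]],[[-0.5,0,0],[0,0,0]],[[0,0,0],[0,0,0]]]'
python3 go.py .5218 .4129 .057 37
```

```text
time_s: 15.5
position: [0.3842, 0.3084, 0.0607]
tcp_rot: [[0.798, 0.603, 0.001], [0.603, -0.798, -0.0], [0.0, 0.001, -1.0]]
force: [0.5, -2.6, 7.8]
opening: 0.117
t 15.5 pos [0.3842 0.3084 0.0607] yaw 37.09 q6 -11.3 q1 25.76 F [ 0.5 -2.6  7.8] op 0.117
shift cm [17.28 -0.04  0.38] rotvec [ 0.0008 -0.0003  0.0016]
```

```bash
python3 -m crank '[[[-0.2,0,0],[0,0,0]],[[-0.1,0,0],[0,0,0]],[[0,0,0],[0,0,0]]]'
python3 go.py .5218 .4129 .057 37
```

```text
time_s: 15.8
position: [0.3833, 0.3078, 0.0607]
tcp_rot: [[0.798, 0.603, 0.003], [0.603, -0.798, 0.001], [0.004, 0.001, -1.0]]
force: [2.4, -1.7, 5.5]
opening: 0.115
t 15.8 pos [0.3833 0.3078 0.0607] yaw 37.07 q6 -11.3 q1 25.72 F [ 2.4 -1.7  5.5] op 0.115
shift cm [17.38 -0.04  0.44] rotvec [ 0.0009 -0.0035  0.0012]
```

```bash
python3 -m crank '[[[0.1,0,0],[0,0,0]],[[0,0,0],[0,0,0]],[[0,0,0],[0,0,0]],[[0,0,-1],[0,0,0]],[[0,0,-3],[0,0,0]],[[0,0,-4],[0,0,0]],[[0,0,-4],[0,0,0]],[[0,0,-4],[0,0,0]],[[0,0,-2],[0,0,0]],[[0,0,0],[0,0,0]]]' 0.38
python3 go.py .556 .017 .114 0
python3 - <<'E'
from h import *
c=capture("wrist"); cv2.imwrite("pics/g1.png",cv2.resize(c["pixels"][:,:,::-1],None,fx=1.5,fy=1.5))
c=capture("top"); cv2.imwrite("pics/g2.png",cv2.resize(c["pixels"][:,:,::-1],None,fx=1.5,fy=1.5))
E
```

```text
time_s: 16.8
position: [0.3841, 0.3088, 0.2437]
tcp_rot: [[0.798, 0.603, 0.007], [0.603, -0.798, 0.004], [0.008, 0.001, -1.0]]
force: [0.8, 0.2, 0.1]
opening: 0.313
t 16.8 pos [0.3841 0.3088 0.2437] yaw 37.08 q6 -11.3 q1 25.77 F [0.8 0.2 0.1] op 0.313
shift cm [-3.98 33.62 12.98] rotvec [-0.0012 -0.008   0.6472]
```

View pics/g1.png

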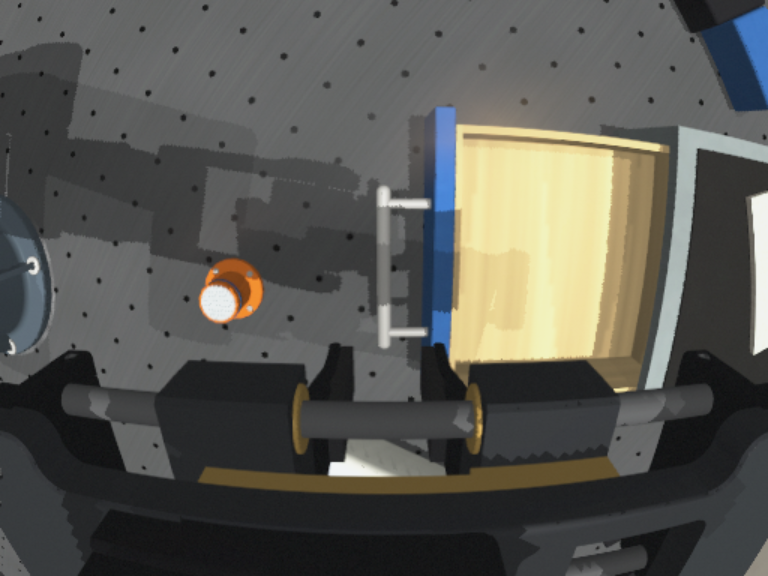

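View pics/g2.png

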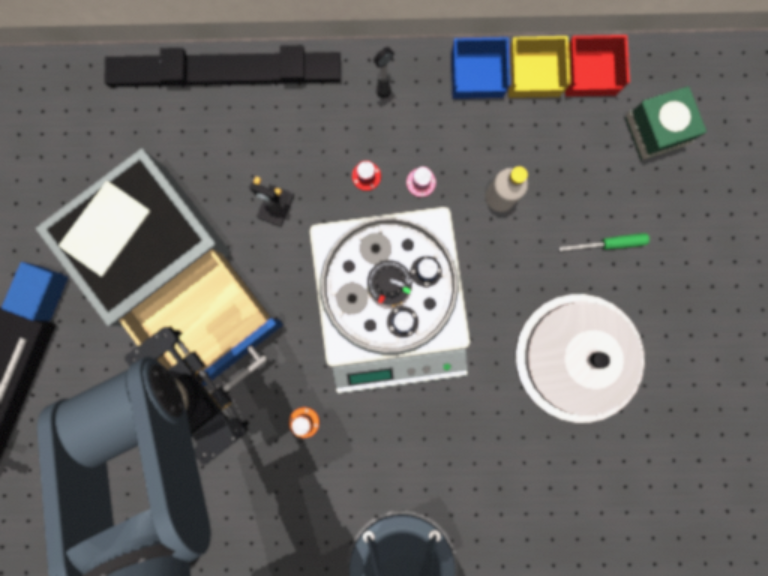

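```bash
python3 go.py .4846 -.0076 .22 -71
```

```text
t 16.9 pos [0.3819 0.3076 0.2401] yaw 37.08 q6 -11.3 q1 25.76 F [-0.1  0.1  0.1] op 0.309
shift cm [-10.81  31.34   2.01] rotvec [0.0000e+00 1.0000e-04 1.8863e+00]
```

```bash
python3 -m crank '[[[-0.5,1.5,0],[0,0,0]],[[-1.1,3.1,0.2],[0,0,0]],[[-1.4,4.1,0.3],[0,0,0]],[[-1.5,4.4,0.3],[0,0,0]],[[-1.5,4.4,0.3],[0,0,0]],[[-1.5,4.4,0.3],[0,0,0]],[[-1.5,4.2,0.3],[0,0,0]],[[-1.1,3.2,0.3],[0,0,0]],[[-0.7,2.0,0],[0,0,0]],[[0,0,0],[0,0,0.14]],[[0,0,0],[0,0,0.14]],[[0,0,0],[0,0,0.14]]]' -1
python3 -m crank '[[[0,0,0],[0,0,0.14]],[[0,0,0],[0,0,0.14]],[[0,0,0],[0,0,0.14]],[[0,0,0],[0,0,0.14]],[[0,0,0],[0,0,0.14]],[[0,0,0],[0,0,0.14]],[[0,0,0],[0,0,0.14]],[[0,0,0],[0,0,0.14]],[[0,0,0],[0,0,0.14]],[[0,0,0],[0,0,0.14]],[[0,0,0],[0,0,0.07]],[[0,0,0],[0,0,0]]]'
python3 go.py .4846 -.0076 .112 -71
python3 - <<'E'
from h import *
c=capture("wrist"); cv2.imwrite("pics/h1.png",cv2.resize(c["pixels"][:,:,::-1],None,fx=1.5,fy=1.5))
E
```

```text
time_s: 18.1
position: [0.4834, -0.0071, 0.2178]
tcp_rot: [[0.976, 0.218, -0.005], [0.218, -0.976, 0.001], [-0.005, -0.003, -1.0]]
force: [0.2, -0.3, -0.9]
opening: 0.999
time_s: 19.3
position: [0.4835, -0.0067, 0.2181]
tcp_rot: [[0.322, -0.947, -0.005], [-0.947, -0.322, 0.001], [-0.003, 0.004, -1.0]]
force: [-0.1, 0.2, -0.4]
opening: 1.003
t 19.3 pos [ 0.4835 -0.0067  0.2181] yaw -71.21 q6 57.1 q1 -14.07 F [-0.1  0.2 -0.4] op 1.003
shift cm [ 0.14 -0.12 10.61] rotvec [ 0.004   0.0026 -0.0037]
```

View pics/h1.png

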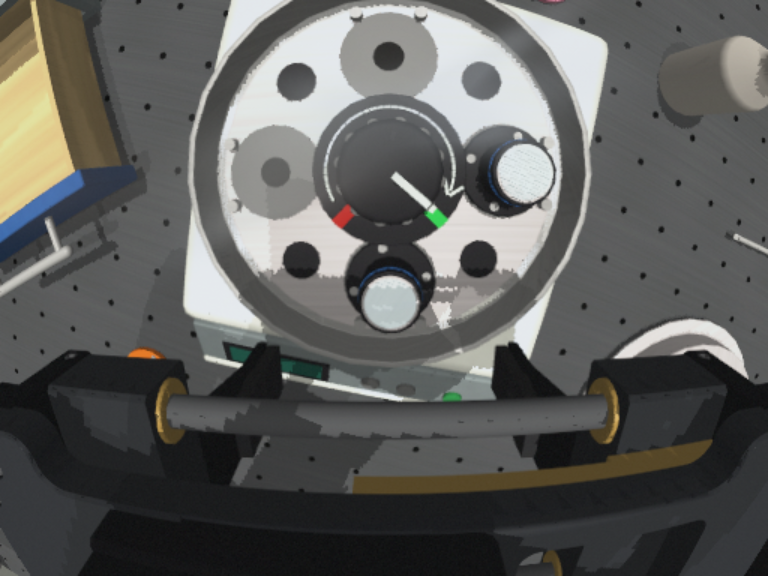

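```bash
python3 -m crank '[[[0.14,-0.12,1.5],[0,0,0]],[[0,0,2.5],[0,0,0]],[[0,0,2.5],[0,0,0]],[[0,0,2.2],[0,0,0]],[[0,0,1.5],[0,0,0]],[[0,0,0.4],[0,0,0]],[[0,0,0],[0,0,0]]]'
python3 go.py .4846 -.0076 .112 -71
python3 -m crank '[[[0,0,0],[0,0,0]],[[0,0,0],[0,0,0]],[[0,0,0],[0,0,0]],[[0,0,0],[0,0,0]],[[0,0,0],[0,0,0]],[[0,0,0],[0,0,0]],[[0,0,0],[0,0,0]]]' 1
python3 go.py .4846 -.0076 .112 -71
```

```text
time_s: 20.05
position: [0.4858, -0.0079, 0.1131]
tcp_rot: [[0.323, -0.947, -0.003], [-0.947, -0.323, 0.001], [-0.001, 0.002, -1.0]]
force: [-0.2, -0.9, 0.3]
opening: 0.998
t 20.05 pos [ 0.4858 -0.0079  0.1131] yaw -71.17 q6 57.0 q1 -14.13 F [-0.2 -0.9  0.3] op 0.998
shift cm [-0.06  0.11  0.11] rotvec [ 0.0022  0.0014 -0.0031]
time_s: 20.75
position: [0.4866, -0.008, 0.1141]
tcp_rot: [[0.322, -0.947, 0.0], [-0.947, -0.322, 0.0], [-0.0, -0.0, -1.0]]
force: [-0.0, 1.9, 1.0]
opening: 0.451
t 20.75 pos [ 0.4866 -0.008   0.1141] yaw -71.22 q6 57.1 q1 -14.13 F [-0.   1.9  1. ] op 0.451
shift cm [-0.1   0.17  0.21] rotvec [-0.      0.0001 -0.0039]
```

```bash
python3 -m crank '[[[0,0,-0.5],[0,0,0]],[[0,0,-1.5],[0,0,0]],[[0,0,-2],[0,0,0]],[[0,0,-2],[0,0,0]],[[0,0,-2],[0,0,0]],[[0,0,-2],[0,0,0]],[[0,0,-1.5],[0,0,0]],[[0,0,-0.5],[0,0,-0.1]],[[0,0,0],[0,0,-0.1]],[[0,0,0],[0,0,-0.1]],[[0,0,0],[0,0,0]]]'
python3 go.py .457 .42 .20 -53
```

```text
time_s: 21.85
position: [0.4862, -0.0079, 0.2341]
tcp_rot: [[0.587, -0.809, -0.0], [-0.809, -0.587, 0.0], [-0.0, 0.0, -1.0]]
force: [0.6, -0.1, -1.2]
opening: 0.43
t 21.85 pos [ 0.4862 -0.0079  0.2341] yaw -54.04 q6 39.9 q1 -14.13 F [ 0.6 -0.1 -1.2] op 0.43
shift cm [-36.35 -22.77   3.41] rotvec [ 0.0003  0.0004 -0.0181]
```

```bash
python3 -m crank '[[[-0.8,-0.5,0],[0,0,0]],[[-2,-1.25,0],[0,0,0]],[[-3.2,-2,0],[0,0,0]],[[-4,-2.5,0],[0,0,0]],[[-4,-2.5,0],[0,0,0]],[[-4,-2.5,0.3],[0,0,0]],[[-4,-2.5,0.4],[0,0,0]],[[-4,-2.5,0.5],[0,0,0]],[[-4,-2.5,0.6],[0,0,-0.018]],[[-3.4,-2.2,0.6],[0,0,0]],[[-2,-1.3,0.6],[0,0,0]],[[-0.9,-0.5,0.4],[0,0,0]]]'
python3 -m crank '[[[0,0,0],[0,0,0]],[[0,0,0],[0,0,0]]]'
python3 go.py .457 .42 .048 -53
python3 - <<'E'
from h import *
c=capture("wrist"); cv2.imwrite("pics/i1.png",cv2.resize(c["pixels"][:,:,::-1],None,fx=1.5,fy=1.5))
E
```

```text
time_s: 23.05
position: [0.4547, 0.422, 0.1991]
tcp_rot: [[0.603, -0.798, -0.001], [-0.798, -0.603, 0.0], [-0.001, 0.001, -1.0]]
force: [1.1, -0.5, -1.7]
opening: 0.434
time_s: 23.25
position: [0.4558, 0.4183, 0.1997]
tcp_rot: [[0.601, -0.799, -0.001], [-0.799, -0.601, -0.001], [0.001, 0.002, -1.0]]
force: [1.1, 0.0, -2.0]
opening: 0.43
t 23.25 pos [0.4558 0.4183 0.1997] yaw -53.04 q6 85.3 q1 32.22 F [ 1.1  0.  -2. ] op 0.43
shift cm [-0.07 -0.23 15.17] rotvec [ 0.0017 -0.0005 -0.0007]
```

View pics/i1.png

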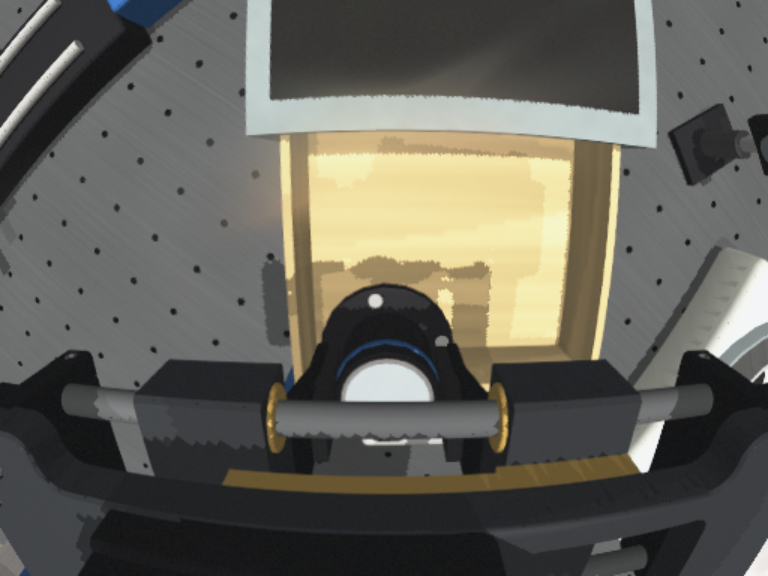

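```bash
python3 -m crank '[[[0.23,-0.2,1],[0,0,0]],[[0,0,2.5],[0,0,0]],[[0,0,3],[0,0,0]],[[0,0,3],[0,0,0]],[[0,0,2.5],[0,0,0]],[[0,0,1.5],[0,0,0]],[[0,0,0.8],[0,0,0]],[[0,0,0.4],[0,0,0]],[[0,0,0],[0,0,0]],[[0,0,0],[0,0,0]]]'
python3 go.py .457 .42 .048 -53
```

```text
time_s: 24.3
position: [0.4599, 0.4191, 0.0541]
tcp_rot: [[0.602, -0.799, 0.002], [-0.799, -0.602, 0.001], [0.0, -0.002, -1.0]]
force: [-0.5, -0.6, -2.1]
opening: 0.427
t 24.3 pos [0.4599 0.4191 0.0541] yaw -53.0 q6 85.1 q1 32.07 F [-0.5 -0.6 -2.1] op 0.427
shift cm [-0.25  0.18  0.61] rotvec [-0.0023 -0.0002 -0.    ]
```

```bash
python3 -m crank '[[[0,0,0.3],[0,0,0]],[[0,0,0.2],[0,0,0]],[[0,0,0.1],[0,0,0]],[[0,0,0],[0,0,0]],[[0,0,0],[0,0,0]]]'
python3 go.py .457 .42 .048 -53
```

```text
time_s: 24.8
position: [0.4598, 0.4192, 0.0482]
tcp_rot: [[0.602, -0.799, 0.002], [-0.799, -0.602, 0.001], [0.0, -0.002, -1.0]]
force: [-1.3, 0.1, 6.3]
opening: 0.43
t 24.8 pos [0.4598 0.4192 0.0482] yaw -52.99 q6 85.1 q1 32.08 F [-1.3  0.1  6.3] op 0.43
shift cm [-0.23  0.17  0.02] rotvec [-0.0021 -0.0001  0.0002]
```

```bash
python3 -m crank '[[[0,0,0],[0,0,0]],[[0,0,0],[0,0,0]],[[0,0,0],[0,0,0]],[[0,0,-1],[0,0,0]],[[0,0,-2],[0,0,0]],[[0,0,-3],[0,0,0]],[[0,0,-4],[0,0,0]],[[0,0,-4],[0,0,0]],[[0,0,-3],[0,0,0]],[[0,0,-1],[0,0,0]],[[0,0,0],[0,0,0]]]' -0.2
python3 go.py .5795 -.0542 .20 19
python3 - <<'E'
from h import *
c=capture("wrist"); cv2.imwrite("pics/j1.png",cv2.resize(c["pixels"][:,:,::-1],None,fx=1.5,fy=1.5))
E
```

```text
time_s: 25.9
position: [0.4598, 0.4191, 0.2288]
tcp_rot: [[0.602, -0.799, 0.003], [-0.799, -0.602, 0.002], [0.0, -0.004, -1.0]]
force: [0.8, -0.1, -0.7]
opening: 0.591
t 25.9 pos [0.4598 0.4191 0.2288] yaw -53.0 q6 85.1 q1 32.07 F [ 0.8 -0.1 -0.7] op 0.591
shift cm [45.   18.94  2.83] rotvec [-0.003  -0.0027 -1.2566]
```

View pics/j1.png

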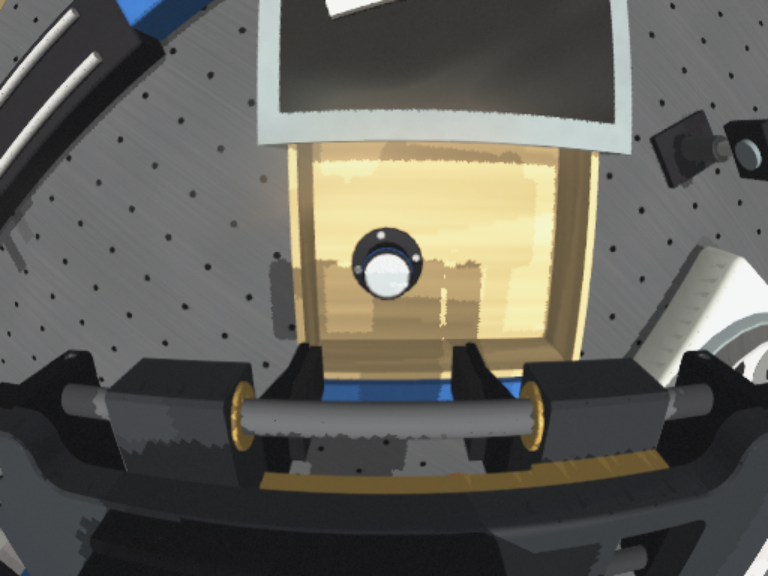

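```bash
python3 -m crank '[[[1.4,0.6,0],[0,0,0]],[[2.8,1.2,0],[0,0,0]],[[4.2,1.75,0],[0,0,0]],[[4.4,1.85,0],[0,0,0]],[[4.4,1.85,0],[0,0,0]],[[4.4,1.85,0],[0,0,0]],[[4.4,1.85,0],[0,0,0]],[[4.4,1.85,0],[0,0,0]],[[4.4,1.85,0],[0,0,0]],[[4.2,1.75,0.2],[0,0,0]],[[3.2,1.35,0.3],[0,0,0]],[[2,0.85,0.3],[0,0,0]]]' -1
python3 -m crank '[[[0.8,0.35,0],[0,0,-0.14]],[[0,0,0],[0,0,-0.14]],[[0,0,0],[0,0,-0.14]],[[0,0,0],[0,0,-0.14]],[[0,0,0],[0,0,-0.14]],[[0,0,0],[0,0,-0.14]],[[0,0,0],[0,0,-0.14]],[[0,0,0],[0,0,-0.14]],[[0,0,0],[0,0,-0.137]],[[0,0,0],[0,0,0]],[[0,0,0],[0,0,0]]]'
python3 go.py .5798 -.0542 .114 19
python3 - <<'E'
from h import *
c=capture("wrist"); cv2.imwrite("pics/k1.png",cv2.resize(c["pixels"][:,:,::-1],None,fx=1.5,fy=1.5))
E
```

```text
time_s: 27.15
position: [0.5755, -0.0501, 0.2166]
tcp_rot: [[0.599, -0.801, -0.004], [-0.801, -0.599, 0.0], [-0.002, 0.003, -1.0]]
force: [-0.2, 0.8, 0.0]
opening: 0.996
time_s: 28.25
position: [0.5774, -0.0551, 0.2174]
tcp_rot: [[0.947, 0.323, -0.003], [0.323, -0.947, 0.001], [-0.003, -0.002, -1.0]]
force: [-0.0, 0.3, 0.2]
opening: 1.002
t 28.25 pos [ 0.5774 -0.0551  0.2174] yaw 18.83 q6 -35.3 q1 -16.48 F [-0.   0.3  0.2] op 1.002
shift cm [2.900e-01 1.000e-02 1.034e+01] rotvec [-0.0018  0.0029 -0.0031]
```

View pics/k1.png

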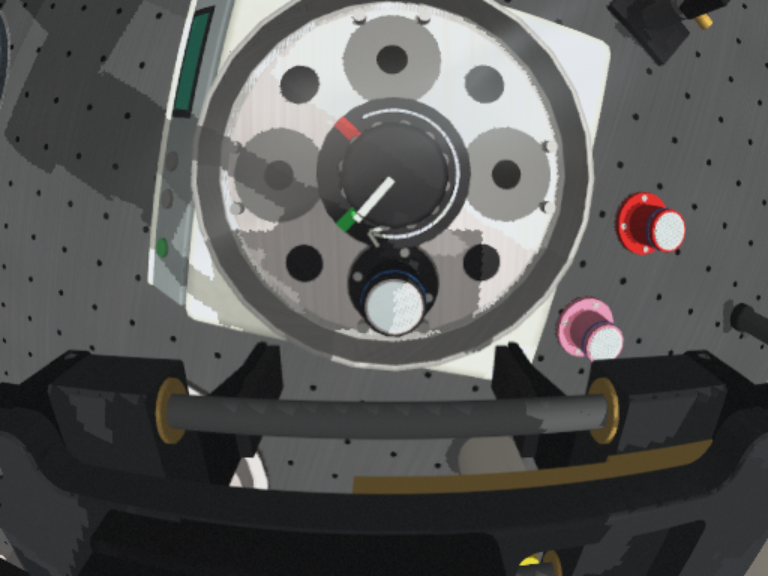

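```bash
python3 -m crank '[[[0.25,0,1.5],[0,0,0]],[[0,0,2.5],[0,0,0]],[[0,0,2.5],[0,0,0]],[[0,0,2.0],[0,0,0]],[[0,0,1.3],[0,0,0]],[[0,0,0.4],[0,0,0]],[[0,0,0],[0,0,0]]]'
python3 go.py .5798 -.0542 .113 19
python3 -m crank '[[[0,0,0],[0,0,0]],[[0,0,0],[0,0,0]],[[0,0,0],[0,0,0]],[[0,0,0],[0,0,0]],[[0,0,0],[0,0,0]],[[0,0,0],[0,0,0]],[[0,0,0],[0,0,0]]]' 1
python3 go.py .5798 -.0542 .113 19
```

```text
time_s: 29.0
position: [0.5809, -0.054, 0.1167]
tcp_rot: [[0.946, 0.325, -0.001], [0.325, -0.946, 0.0], [-0.001, -0.0, -1.0]]
force: [0.0, -0.6, -0.1]
opening: 1.003
t 29.0 pos [ 0.5809 -0.054   0.1167] yaw 18.99 q6 -35.3 q1 -16.28 F [ 0.  -0.6 -0.1] op 1.003
shift cm [-0.11 -0.02  0.37] rotvec [-0.0004  0.0007 -0.0002]
time_s: 29.7
position: [0.581, -0.054, 0.117]
tcp_rot: [[0.945, 0.326, 0.0], [0.326, -0.945, -0.0], [0.0, 0.0, -1.0]]
force: [0.3, 0.1, -1.1]
opening: 0.445
t 29.7 pos [ 0.581 -0.054  0.117] yaw 19.02 q6 -35.3 q1 -16.27 F [ 0.3  0.1 -1.1] op 0.445
shift cm [-0.12 -0.01  0.4 ] rotvec [ 0.     -0.      0.0004]
```

```bash
python3 -m crank '[[[0,0,0],[0,0,0]],[[0,0,0],[0,0,0]],[[0,0,0.4],[0,0,0]],[[0,0,0],[0,0,0]]]' -0.2
python3 -m crank '[[[0,0,0],[0,0,0]],[[0,0,0],[0,0,0]],[[0,0,0],[0,0,0]],[[0,0,0],[0,0,0]],[[0,0,0],[0,0,0]]]' 1
python3 go.py .5798 -.0542 .113 19
python3 -m crank '[[[0,0,-0.5],[0,0,0]],[[0,0,-1.5],[0,0,0]],[[0,0,-2],[0,0,0]],[[0,0,-2],[0,0,0]],[[0,0,-2],[0,0,0]],[[0,0,-2],[0,0,0]],[[0,0,-1.5],[0,0,0]],[[0,0,-0.5],[0,0,0]],[[0,0,0],[0,0,0]]]'
python3 go.py .511 .348 .2 -53
```

```text
time_s: 30.1
position: [0.5806, -0.0539, 0.1124]
tcp_rot: [[0.945, 0.326, -0.001], [0.326, -0.945, 0.0], [-0.001, -0.001, -1.0]]
force: [-0.5, -0.4, -0.3]
opening: 0.593
time_s: 30.6
position: [0.581, -0.054, 0.113]
tcp_rot: [[0.945, 0.326, 0.0], [0.326, -0.945, -0.0], [-0.0, 0.0, -1.0]]
force: [-0.7, -0.3, 0.7]
opening: 0.428
t 30.6 pos [ 0.581 -0.054  0.113] yaw 19.03 q6 -35.3 q1 -16.27 F [-0.7 -0.3  0.7] op 0.428
shift cm [-0.12 -0.02  0.  ] rotvec [0.0001 0.     0.0005]
time_s: 31.5
position: [0.5812, -0.054, 0.2337]
tcp_rot: [[0.945, 0.326, 0.001], [0.326, -0.945, -0.0], [0.001, 0.001, -1.0]]
force: [0.5, 0.7, -2.0]
opening: 0.429
t 31.5 pos [ 0.5812 -0.054   0.2337] yaw 19.02 q6 -35.3 q1 -16.27 F [ 0.5  0.7 -2. ] op 0.429
shift cm [  6.46 -40.29   3.35] rotvec [-1.000e-04 -1.500e-03  1.257e+00]
```

```bash
python3 -m crank '[[[0.1,-0.8,0],[0,0,0]],[[0.3,-2.2,0],[0,0,0]],[[0.55,-3.6,0],[0,0,0]],[[0.7,-4.4,0],[0,0,0]],[[0.7,-4.4,0],[0,0,0]],[[0.7,-4.4,0],[0,0,0]],[[0.7,-4.4,0],[0,0,0]],[[0.7,-4.4,0.2],[0,0,0]],[[0.65,-4.4,0.3],[0,0,0]],[[0.6,-3.9,0.3],[0,0,0]],[[0.4,-2.6,0.3],[0,0,0]],[[0.2,-1.3,0.2],[0,0,0]]]'
python3 -m crank '[[[0,0,0],[0,0,0.14]],[[0,0,0],[0,0,0.14]],[[0,0,0],[0,0,0.14]],[[0,0,0],[0,0,0.14]],[[0,0,0],[0,0,0.14]],[[0,0,0],[0,0,0.14]],[[0,0,0],[0,0,0.14]],[[0,0,0],[0,0,0.14]],[[0,0,0],[0,0,0.137]],[[0,0,0],[0,0,0]],[[0,0,0],[0,0,0]]]'
python3 go.py .508 .352 .047 -53
python3 - <<'E'
from h import *
c=capture("wrist"); cv2.imwrite("pics/l1.png",cv2.resize(c["pixels"][:,:,::-1],None,fx=1.5,fy=1.5))
E
```

```text
time_s: 32.7
position: [0.5054, 0.3547, 0.2183]
tcp_rot: [[0.944, 0.329, -0.003], [0.329, -0.944, -0.001], [-0.003, -0.0, -1.0]]
force: [0.3, -1.2, -1.4]
opening: 0.427
time_s: 33.8
position: [0.5073, 0.3516, 0.2194]
tcp_rot: [[0.604, -0.797, -0.001], [-0.797, -0.604, -0.001], [-0.0, 0.002, -1.0]]
force: [-0.7, 0.0, -2.5]
opening: 0.426
t 33.8 pos [0.5073 0.3516 0.2194] yaw -52.87 q6 77.3 q1 24.38 F [-0.7  0.  -2.5] op 0.426
shift cm [ 0.02 -0.11 17.24] rotvec [0.0016 0.0001 0.0023]
```

View pics/l1.png

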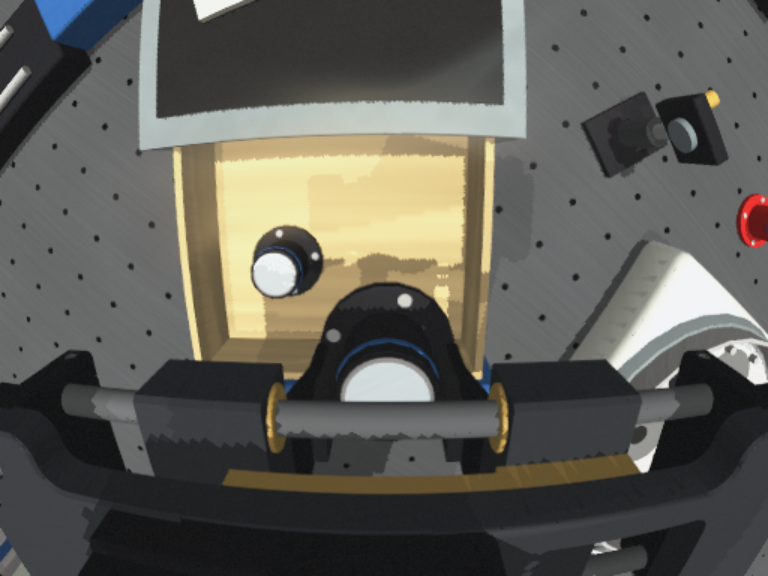

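```bash
python3 -m crank '[[[0,-0.1,1],[0,0,0]],[[0,0,2.5],[0,0,0]],[[0,0,3],[0,0,0]],[[0,0,3],[0,0,0]],[[0,0,3],[0,0,0]],[[0,0,2.2],[0,0,0]],[[0,0,1.1],[0,0,0]],[[0,0,0.6],[0,0,0]],[[0,0,0.3],[0,0,0]],[[0,0,0.2],[0,0,0]],[[0,0,0],[0,0,0]],[[0,0,0],[0,0,0]]]'
python3 go.py .508 .352 .047 -53
```

```text
time_s: 35.05
position: [0.5089, 0.3532, 0.0519]
tcp_rot: [[0.602, -0.799, 0.002], [-0.799, -0.602, 0.001], [0.0, -0.002, -1.0]]
force: [-0.1, -0.2, -1.8]
opening: 0.431
t 35.05 pos [0.5089 0.3532 0.0519] yaw -52.99 q6 77.4 q1 24.44 F [-0.1 -0.2 -1.8] op 0.431
shift cm [0.04 0.15 0.49] rotvec [-0.0017 -0.0004  0.0001]
```

```bash
python3 -m crank '[[[0,0,0.3],[0,0,0]],[[0,0,0.2],[0,0,0]],[[0,0,0.05],[0,0,0]],[[0,0,0],[0,0,0]],[[0,0,0],[0,0,0]]]'
python3 -m crank '[[[0,0,0],[0,0,0]],[[0,0,0],[0,0,0]],[[0,0,0],[0,0,0]],[[0,0,-1],[0,0,0]],[[0,0,-2],[0,0,0]],[[0,0,-3],[0,0,0]],[[0,0,-4],[0,0,0]],[[0,0,-4],[0,0,0]],[[0,0,-3],[0,0,0]],[[0,0,-1],[0,0,0]],[[0,0,0],[0,0,0]]]' -0.2
python3 go.py .36 .295 .2 -53
python3 - <<'E'
from h import *
c=capture("wrist"); cv2.imwrite("pics/n1.png",cv2.resize(c["pixels"][:,:,::-1],None,fx=1.5,fy=1.5))
E
```

```text
time_s: 35.55
position: [0.5092, 0.3535, 0.047]
tcp_rot: [[0.602, -0.799, 0.002], [-0.799, -0.602, 0.001], [0.0, -0.003, -1.0]]
force: [-0.8, -1.0, 5.5]
opening: 0.428
time_s: 36.65
position: [0.5091, 0.3533, 0.2273]
tcp_rot: [[0.602, -0.799, 0.003], [-0.799, -0.602, 0.002], [0.001, -0.004, -1.0]]
force: [0.7, -1.4, -0.1]
opening: 0.599
t 36.65 pos [0.5091 0.3533 0.2273] yaw -53.0 q6 77.4 q1 24.44 F [ 0.7 -1.4 -0.1] op 0.599
shift cm [-4.32 15.42  2.67] rotvec [-0.0037 -0.0008  0.    ]
```

View pics/n1.png

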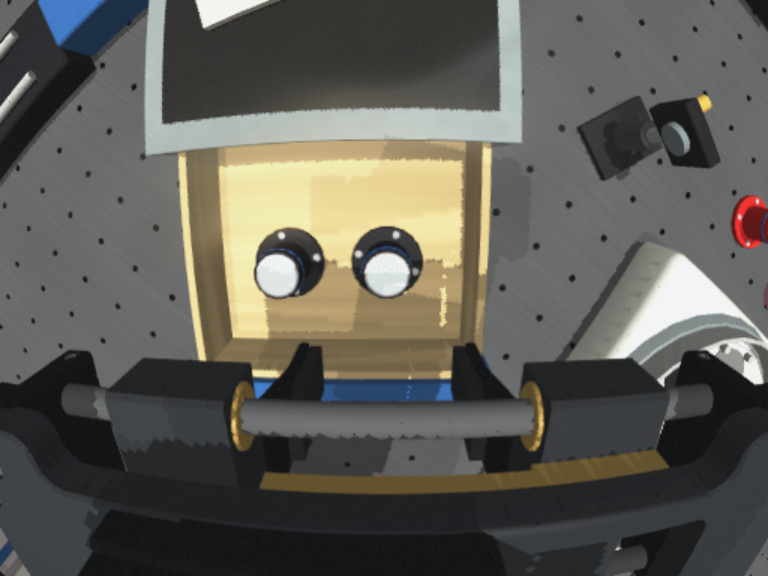

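```bash
python3 go.py .3554 .2867 .058 -53
```

```text
t 36.7 pos [0.508  0.3527 0.2254] yaw -53.0 q6 77.4 q1 24.43 F [ 0.   0.1 -0.6] op 0.601
shift cm [-3.91 16.16 16.74] rotvec [0.0002 0.     0.    ]
```

```bash
python3 -m crank '[[[-0.4,1.5,0],[0,0,0]],[[-0.8,3.2,0],[0,0,0]],[[-1,4.2,0],[0,0,0]],[[-1,4.2,0],[0,0,0]],[[-0.7,3,0.5],[0,0,0]],[[0,0,2],[0,0,0]],[[0,0,3.5],[0,0,0]],[[0,0,4],[0,0,0]],[[0,0,3.5],[0,0,0]],[[0,0,2],[0,0,0]],[[0,0,1.2],[0,0,0]],[[0,0,0],[0,0,0]]]' 1
python3 go.py .3833 .3078 .058 -53
python3 - <<'E'
from h import *
c=capture("wrist"); cv2.imwrite("pics/o1.png",cv2.resize(c["pixels"][:,:,::-1],None,fx=1.5,fy=1.5))
E
```

```text
time_s: 37.9
position: [0.3533, 0.2857, 0.0554]
tcp_rot: [[0.602, -0.799, -0.008], [-0.799, -0.602, -0.004], [-0.002, 0.009, -1.0]]
force: [-0.9, -0.8, 0.2]
opening: 0.009
t 37.9 pos [0.3533 0.2857 0.0554] yaw -53.01 q6 77.8 q1 24.82 F [-0.9 -0.8  0.2] op 0.009
shift cm [ 0.03 -3.72 -0.3 ] rotvec [ 0.0087  0.0018 -0.0001]
```

View pics/o1.png

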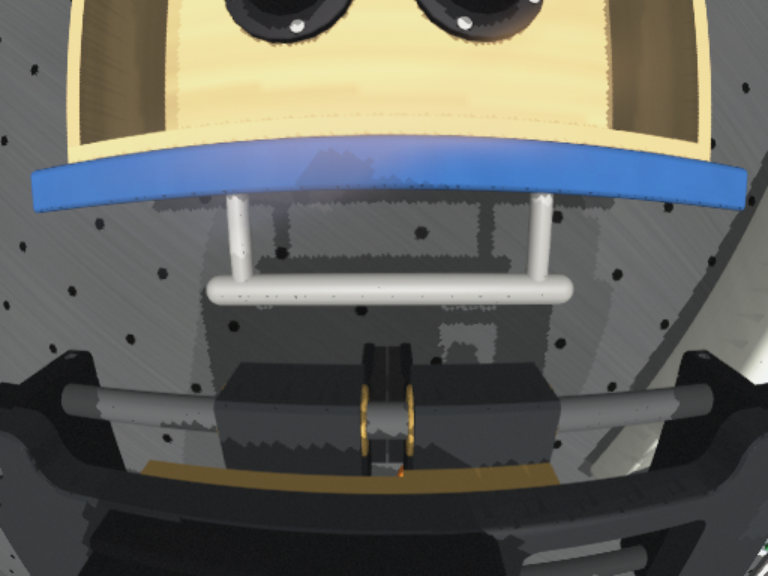

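```bash
python3 -m crank '[[[0,-0.8,0],[0,0,0]],[[0,-0.7,0],[0,0,0]],[[0,-0.4,0],[0,0,0]],[[0,-0.4,0],[0,0,0]],[[0,-0.5,0],[0,0,0]],[[0,-0.7,0],[0,0,0]],[[0,-0.9,0],[0,0,0]],[[0,-1.1,0],[0,0,0]],[[0,-1.3,0],[0,0,0]],[[0,-1.4,0],[0,0,0]],[[0,-1.4,0],[0,0,0]],[[0,-1.4,0],[0,0,0]]]'
python3 -m crank '[[[0,-1.4,0],[0,0,0]],[[0,-1.3,0],[0,0,0]],[[0,-1.2,0],[0,0,0]],[[0,-1,0],[0,0,0]],[[0,-0.9,0],[0,0,0]],[[0,-0.7,0],[0,0,0]],[[0,-0.5,0],[0,0,0]],[[0,-0.4,0],[0,0,0]],[[0,-0.3,0],[0,0,0]],[[0,-0.3,0],[0,0,0]],[[0,0,0],[0,0,0]]]'
python3 go.py .5218 .4129 .058 -53
```

```text
time_s: 39.15
position: [0.4449, 0.3543, 0.0584]
tcp_rot: [[0.602, -0.799, -0.0], [-0.799, -0.602, 0.0], [-0.0, 0.0, -1.0]]
force: [-1.1, -0.3, 0.4]
opening: 0.008
time_s: 40.25
position: [0.5088, 0.4017, 0.0587]
tcp_rot: [[0.602, -0.799, 0.001], [-0.799, -0.602, 0.0], [0.0, -0.001, -1.0]]
force: [-1.0, 0.8, 0.1]
opening: 0.009
t 40.25 pos [0.5088 0.4017 0.0587] yaw -53.0 q6 81.5 q1 28.44 F [-1.   0.8  0.1] op 0.009
shift cm [-0.11 -1.71  0.07] rotvec [-0.0013 -0.0004 -0.    ]
```

```bash
python3 -m crank '[[[0,-0.2,0],[0,0,0]],[[0,-0.2,0],[0,0,0]],[[0,0,0],[0,0,0]]]'
python3 go.py .5218 .4129 .058 -53
```

```text
time_s: 40.55
position: [0.5094, 0.4023, 0.0585]
tcp_rot: [[0.602, -0.798, -0.004], [-0.798, -0.602, -0.004], [0.0, 0.006, -1.0]]
force: [-3.9, -4.4, 4.3]
opening: 0.007
t 40.55 pos [0.5094 0.4023 0.0585] yaw -52.98 q6 81.5 q1 28.48 F [-3.9 -4.4  4.3] op 0.007
shift cm [-0.1  -1.63  0.04] rotvec [ 0.0057 -0.0002  0.0004]
```

```bash
python3 -m crank '[[[0,-0.3,0],[0,0,0]],[[0,0,0],[0,0,0]],[[0,0,0],[0,0,0]]]'
python3 go.py .5218 .4129 .058 -53
python3 -m crank '[[[0,0.8,0],[0,0,0]],[[0,2,0],[0,0,0]],[[0,2,0],[0,0,0]],[[0,0,-2],[0,0,0]],[[0,0,-3],[0,0,0]],[[0,0,-4],[0,0,0]],[[0,0,-4],[0,0,0]],[[0,0,-3],[0,0,0]],[[0,0,-2],[0,0,0]],[[0,0,0],[0,0,0]]]' -1
python3 go.py .4057 -.37 .25 -53
python3 - <<'E'
from h import *
c=capture("wrist"); cv2.imwrite("pics/p1.png",cv2.resize(c["pixels"][:,:,::-1],None,fx=1.5,fy=1.5))
c=capture("top"); cv2.imwrite("pics/p2.png",cv2.resize(c["pixels"][:,:,::-1],None,fx=1.5,fy=1.5))
E
```

```text
time_s: 40.85
position: [0.5095, 0.4024, 0.0584]
tcp_rot: [[0.602, -0.798, -0.009], [-0.798, -0.602, -0.007], [0.0, 0.012, -1.0]]
force: [-8.1, -7.5, 7.8]
opening: 0.006
t 40.85 pos [0.5095 0.4024 0.0584] yaw -52.95 q6 81.5 q1 28.51 F [-8.1 -7.5  7.8] op 0.006
shift cm [-0.09 -1.62  0.02] rotvec [ 0.0118 -0.0001  0.0008]
time_s: 41.85
position: [0.478, 0.3784, 0.2425]
tcp_rot: [[0.602, -0.799, 0.009], [-0.799, -0.602, 0.005], [0.001, -0.01, -1.0]]
force: [0.2, 0.4, 0.0]
opening: 0.832
t 41.85 pos [0.478  0.3784 0.2425] yaw -53.0 q6 80.9 q1 27.87 F [0.2 0.4 0. ] op 0.832
shift cm [55.42 50.8  -1.19] rotvec [-0.0104 -0.0015  0.    ]
```

View pics/p1.png

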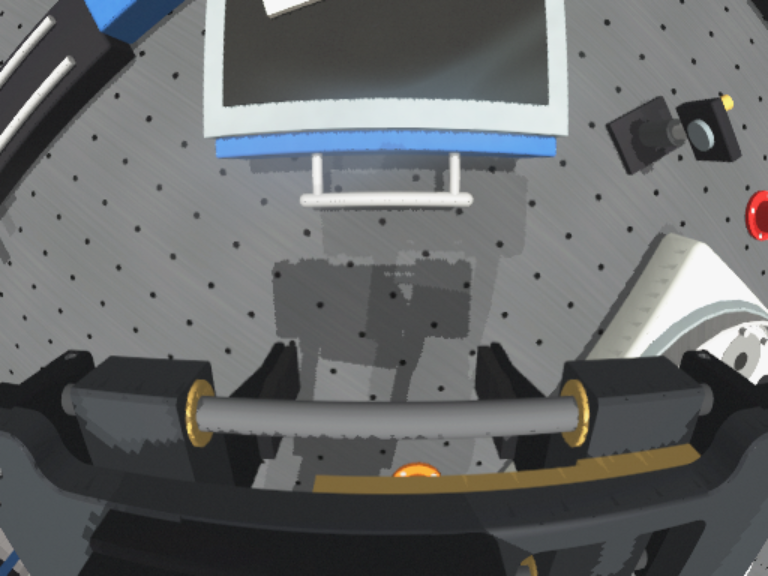

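View pics/p2.png

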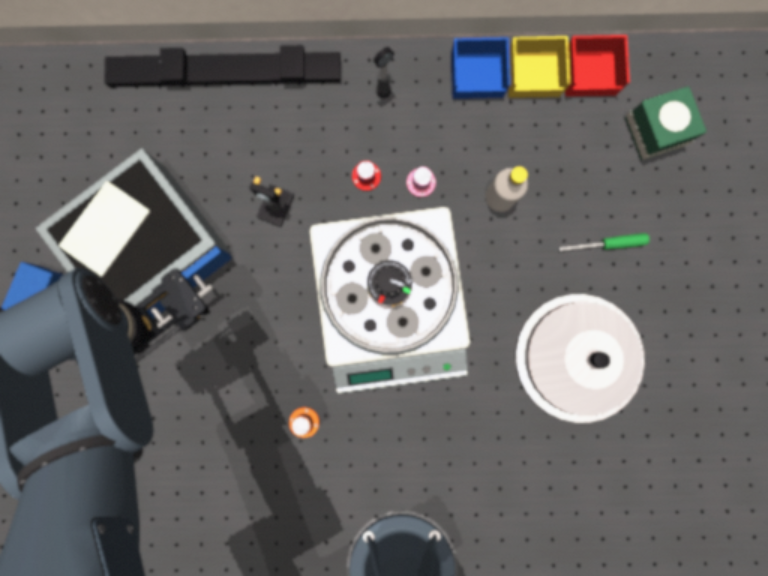

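```bash
python3 go.py .35 -.41 .27 -53
```

```text
t 41.95 pos [0.4754 0.3769 0.2384] yaw -53.0 q6 80.9 q1 27.86 F [ 0.2  0.2 -0. ] op 0.921
shift cm [55.3  57.37 -3.23] rotvec [-0.0013 -0.0001 -0.    ]
```

```bash
python3 -m crank '[[[1,1,0],[0,0,0]],[[1.8,1.8,-0.2],[0,0,0]],[[2.5,2.6,-0.3],[0,0,0]],[[2.8,2.9,-0.3],[0,0,0]],[[2.8,2.9,-0.3],[0,0,0]],[[2.8,2.9,-0.3],[0,0,0]],[[2.8,2.9,-0.3],[0,0,0]],[[2.8,2.9,-0.3],[0,0,0]],[[2.8,2.9,-0.3],[0,0,0]],[[2.8,2.9,-0.3],[0,0,0]],[[2.8,2.9,-0.3],[0,0,0]],[[2.8,2.9,-0.3],[0,0,0]]]'
python3 -m crank '[[[2.8,2.9,0],[0,0,0]],[[2.8,2.9,0],[0,0,0]],[[2.8,2.9,0],[0,0,0]],[[2.8,2.9,0],[0,0,0]],[[2.8,2.9,0],[0,0,0]],[[2.8,2.9,0],[0,0,0]],[[2.8,2.9,0],[0,0,0]],[[2.5,2.6,0],[0,0,0]],[[1.8,1.8,0],[0,0,0]],[[1,1,0],[0,0,0]],[[0,0,0],[0,0,0]]]'
python3 go.py .406 -.368 .09 -53
python3 - <<'E'
from h import *
c=capture("wrist"); cv2.imwrite("pics/q1.png",cv2.resize(c["pixels"][:,:,::-1],None,fx=1.5,fy=1.5))
E
```

```text
time_s: 43.15
position: [0.4052, -0.0578, 0.2692]
tcp_rot: [[0.602, -0.799, -0.003], [-0.799, -0.602, 0.001], [-0.003, 0.002, -1.0]]
force: [0.2, -0.2, 0.5]
opening: 0.999
time_s: 44.25
position: [0.3508, -0.4108, 0.2691]
tcp_rot: [[0.6, -0.8, -0.001], [-0.8, -0.6, 0.002], [-0.002, -0.0, -1.0]]
force: [0.5, -0.6, -0.4]
opening: 0.999
t 44.25 pos [ 0.3508 -0.4108  0.2691] yaw -53.13 q6 -8.2 q1 -61.36 F [ 0.5 -0.6 -0.4] op 0.999
shift cm [-0.07 -6.99 17.91] rotvec [-0.0001  0.0022 -0.0023]
```

View pics/q1.png

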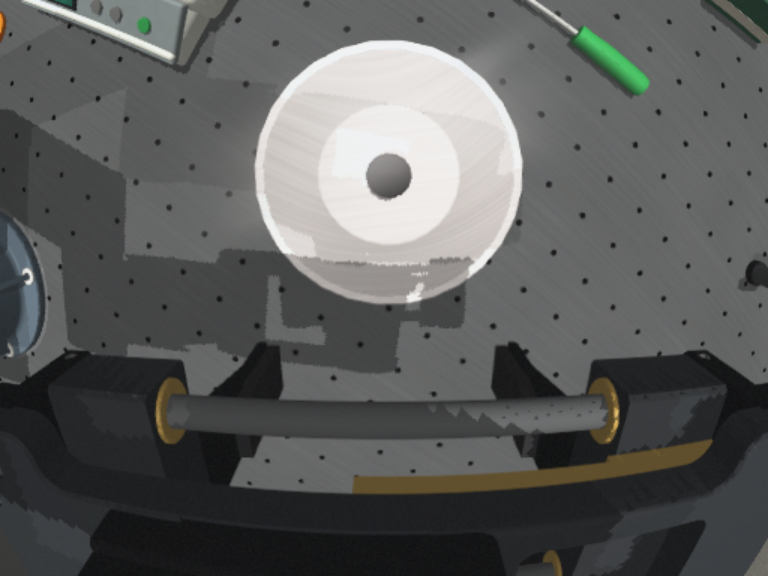

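```bash
python3 - <<'E'
from h import *
c=capture("wrist")
print(back(c,np.array([[388.5,176]])/1.5,.122,True), back(c,np.array([[389,172]])/1.5,.01,True))
E
python3 go.py .4057 -.37 .09 -53
```

```text
[[ 0.40816913 -0.36723849  0.122     ]] [[ 0.4091861  -0.36729418  0.01      ]]
t 44.35 pos [ 0.3513 -0.4083  0.2695] yaw -53.01 q6 -8.2 q1 -61.19 F [ 1.2  1.1 -1.3] op 0.995
shift cm [ 0.27 -6.63 17.96] rotvec [-0.0009  0.0033 -0.0001]
```

```bash
python3 go.py .408 -.3675 .092 -53; python3 -m crank '[[[0.05,-1.5,1],[0,0,0]],[[0.05,-3,2],[0,0,0]],[[0,-2.4,2.5],[0,0,0]],[[0,0,3],[0,0,0]],[[0,0,3],[0,0,0]],[[0,0,2.5],[0,0,0]],[[0,0,1.8],[0,0,0]],[[0,0,1],[0,0,0]],[[0,0,0],[0,0,0]]]'
python3 go.py .408 -.3675 .092 -53
python3 - <<'E'
from h import *
c=capture("wrist"); cv2.imwrite("pics/r1.png",cv2.resize(c["pixels"][:,:,::-1],None,fx=1.5,fy=1.5))
E
```

```text
t 44.35 pos [ 0.3513 -0.4083  0.2695] yaw -53.01 q6 -8.2 q1 -61.19 F [ 1.2  1.1 -1.3] op 0.995
shift cm [ 0.21 -6.96 17.76] rotvec [-0.0009  0.0033 -0.0001]
time_s: 45.25
position: [0.4076, -0.3667, 0.1012]
tcp_rot: [[0.603, -0.798, -0.002], [-0.798, -0.603, 0.003], [-0.004, -0.0, -1.0]]
force: [0.6, 0.5, 0.5]
opening: 0.998
t 45.25 pos [ 0.4076 -0.3667  0.1012] yaw -52.9 q6 -0.8 q1 -53.67 F [0.6 0.5 0.5] op 0.998
shift cm [0.09 0.02 0.92] rotvec [-0.0003  0.0037  0.0017]
```

View pics/r1.png

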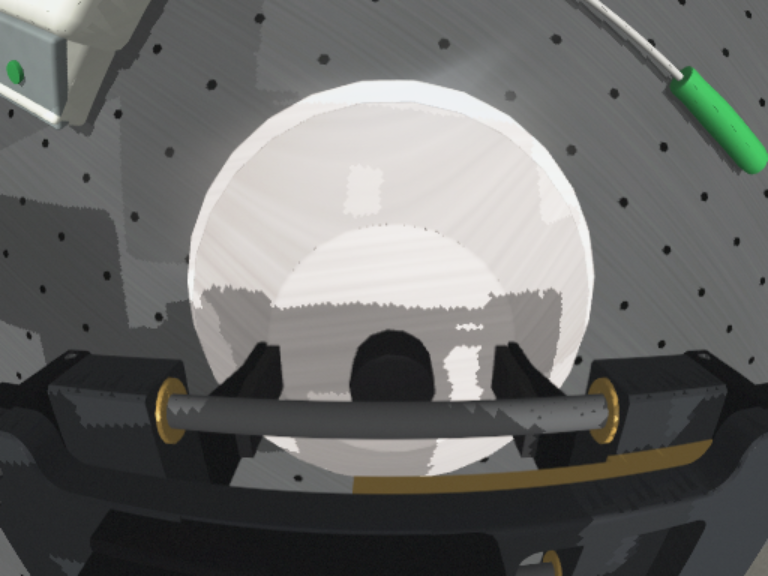

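Grip centred between the fingers at (392,365). Lower 9 mm and close.

```bash
python3 -m crank '[[[0.1,0,0.6],[0,0,0]],[[0,0,0.25],[0,0,0]],[[0,0,0],[0,0,0]]]'
python3 -m crank '[[[0,0,0],[0,0,0]],[[0,0,0],[0,0,0]],[[0,0,0],[0,0,0]],[[0,0,0],[0,0,0]],[[0,0,0],[0,0,0]],[[0,0,0],[0,0,0]],[[0,0,0],[0,0,0]],[[0,0,0],[0,0,0]]]' 1
python3 go.py .408 -.3675 .092 -53
```

```text
time_s: 45.6
position: [0.4083, -0.37, 0.0943]
tcp_rot: [[0.602, -0.799, 0.0], [-0.799, -0.602, -0.0], [0.0, 0.0, -1.0]]
force: [0.5, 0.3, -0.3]
opening: 0.998
time_s: 46.4
position: [0.4079, -0.3695, 0.0939]
tcp_rot: [[0.602, -0.799, -0.001], [-0.799, -0.602, 0.001], [-0.001, 0.0, -1.0]]
force: [0.2, -2.2, 1.5]
opening: 0.362
t 46.4 pos [ 0.4079 -0.3695  0.0939] yaw -53.0 q6 -0.8 q1 -53.81 F [ 0.2 -2.2  1.5] op 0.362
shift cm [-0.15 -0.13  0.2 ] rotvec [0.     0.0013 0.0001]
```

```bash
python3 -m crank '[[[0,0,-0.4],[0,0,0]],[[0,0,-1],[0,0,0]],[[0,0,-2],[0,0,0]],[[0,0,-2.5],[0,0,0]],[[0,0,-2.5],[0,0,0]],[[0,0,-2.5],[0,0,0]],[[0,0,-2.5],[0,0,0]],[[0,0,-2.5],[0,0,0]],[[0,0,-2.5],[0,0,0]],[[0,0,-2],[0,0,0]],[[0,0,-1],[0,0,0]],[[0,0,0],[0,0,0]]]'
python3 go.py .5555 .017 .308 -53
python3 - <<'E'
from h import *
c=capture("wrist"); cv2.imwrite("pics/s1.png",cv2.resize(c["pixels"][:,:,::-1],None,fx=1.5,fy=1.5))
E
```

```text
time_s: 47.6
position: [0.4086, -0.3703, 0.3095]
tcp_rot: [[0.602, -0.799, 0.002], [-0.799, -0.602, -0.003], [0.003, 0.0, -1.0]]
force: [0.2, 0.0, -5.3]
opening: 0.359
t 47.6 pos [ 0.4086 -0.3703  0.3095] yaw -52.99 q6 -0.8 q1 -53.8 F [ 0.2  0.  -5.3] op 0.359
shift cm [-22.08 -35.05   0.08] rotvec [ 0.     -0.0032  0.0001]
```

View pics/s1.png

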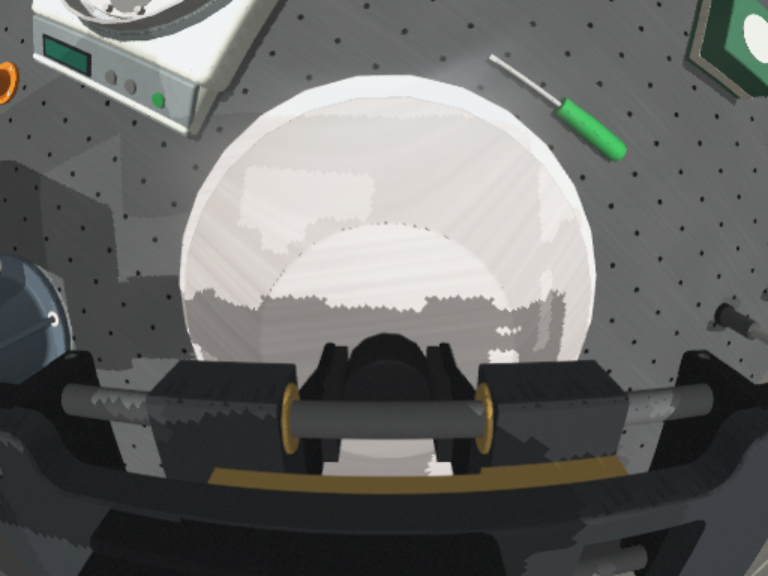

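```bash
python3 -m crank '[[[-0.3,-0.5,0],[0,0,0]],[[-0.7,-1.1,0],[0,0,0]],[[-1.1,-1.7,0],[0,0,0]],[[-1.4,-2.2,0],[0,0,0]],[[-1.6,-2.5,0],[0,0,0]],[[-1.6,-2.5,0],[0,0,0]],[[-1.6,-2.5,0],[0,0,0]],[[-1.6,-2.5,0],[0,0,0]],[[-1.6,-2.5,0],[0,0,0]],[[-1.6,-2.5,0],[0,0,0]],[[-1.6,-2.5,0],[0,0,0]],[[-1.6,-2.5,0],[0,0,0]]]'
python3 -m crank '[[[-1.4,-2.2,0],[0,0,0]],[[-1.4,-2.2,0],[0,0,0]],[[-1.2,-2,0],[0,0,0]],[[-0.9,-1.5,0],[0,0,0]],[[-0.6,-1,0],[0,0,0]],[[-0.3,-0.6,0],[0,0,0]],[[0,0,0],[0,0,0]],[[0,0,0],[0,0,0]]]'
python3 go.py .5555 .017 .205 -53
python3 - <<'E'
from h import *
c=capture("wrist"); cv2.imwrite("pics/t1.png",cv2.resize(c["pixels"][:,:,::-1],None,fx=1.5,fy=1.5))
c=capture("scene"); cv2.imwrite("pics/t2.png",cv2.resize(c["pixels"][:,:,::-1],None,fx=1.5,fy=1.5))
E
```

```text
time_s: 48.85
position: [0.5132, -0.0837, 0.307]
tcp_rot: [[0.602, -0.798, -0.002], [-0.798, -0.602, 0.001], [-0.003, 0.001, -1.0]]
force: [0.9, 0.5, -3.8]
opening: 0.357
time_s: 49.65
position: [0.5544, 0.0168, 0.3077]
tcp_rot: [[0.602, -0.799, -0.001], [-0.799, -0.602, -0.001], [-0.0, 0.001, -1.0]]
force: [-0.1, -0.1, -4.5]
opening: 0.358
t 49.65 pos [0.5544 0.0168 0.3077] yaw -53.01 q6 43.2 q1 -9.79 F [-0.1 -0.1 -4.5] op 0.358
shift cm [ 0.05 -0.11 10.27] rotvec [ 0.001   0.0001 -0.0002]
```

View pics/t1.png

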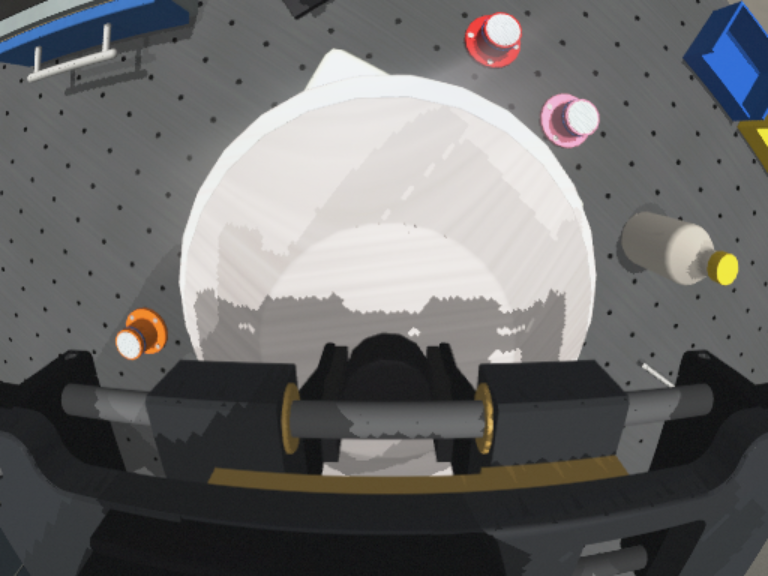

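View pics/t2.png

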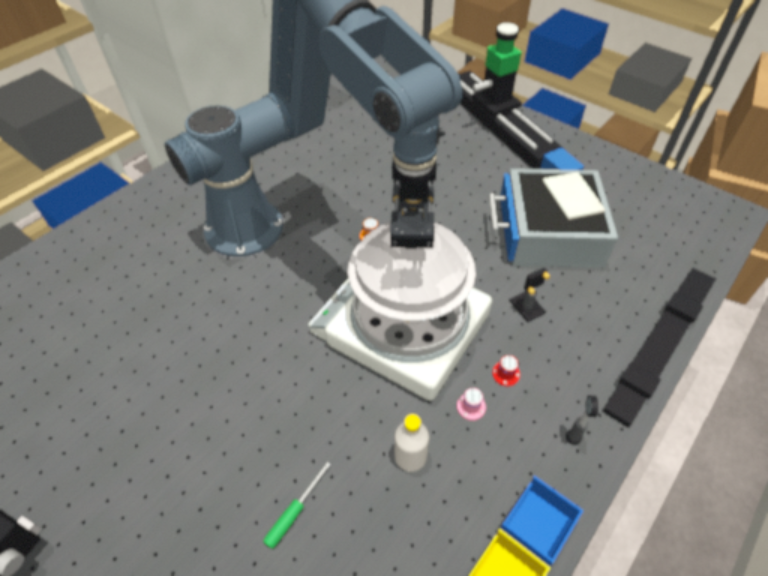

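```bash
python3 -m crank '[[[0.05,0,0.7],[0,0,0]],[[0,0,1.5],[0,0,0]],[[0,0,2],[0,0,0]],[[0,0,2],[0,0,0]],[[0,0,1.3],[0,0,0]],[[0,0,0.8],[0,0,0]],[[0,0,0.5],[0,0,0]],[[0,0,0.4],[0,0,0]],[[0,0,0.3],[0,0,0]],[[0,0,0],[0,0,0]],[[0,0,0],[0,0,0]]]'
python3 go.py .5555 .017 .205 -53
```

```text
time_s: 50.85
position: [0.5553, 0.0168, 0.2134]
tcp_rot: [[0.602, -0.799, 0.001], [-0.799, -0.602, -0.0], [0.001, -0.001, -1.0]]
force: [-0.1, 0.3, -3.7]
opening: 0.36
t 50.85 pos [0.5553 0.0168 0.2134] yaw -52.99 q6 43.2 q1 -9.79 F [-0.1  0.3 -3.7] op 0.36
shift cm [-0.01 -0.03  0.84] rotvec [-0.0006 -0.0007  0.0001]
```

```bash
python3 -m crank '[[[0,0,0.3],[0,0,0]],[[0,0,0.3],[0,0,0]],[[0,0,0.2],[0,0,0]],[[0,0,0],[0,0,0]],[[0,0,0],[0,0,0]]]'
python3 go.py .5555 .017 .205 -53
```

```text
time_s: 51.35
position: [0.5549, 0.0168, 0.2049]
tcp_rot: [[0.602, -0.799, -0.0], [-0.799, -0.602, 0.0], [-0.0, 0.0, -1.0]]
force: [0.2, -0.2, -3.3]
opening: 0.363
t 51.35 pos [0.5549 0.0168 0.2049] yaw -53.0 q6 43.2 q1 -9.8 F [ 0.2 -0.2 -3.3] op 0.363
shift cm [ 0.02 -0.06 -0.01] rotvec [0.0002 0.0003 0.    ]
```

```bash
python3 -m crank '[[[0,0,0.15],[0,0,0]],[[0,0,0.05],[0,0,0]],[[0,0,0],[0,0,0]],[[0,0,0],[0,0,0]]]'
python3 go.py .5555 .017 .205 -53
```

```text
time_s: 51.75
position: [0.555, 0.0168, 0.2048]
tcp_rot: [[0.602, -0.799, 0.001], [-0.799, -0.602, -0.0], [0.001, -0.0, -1.0]]
force: [-2.9, 1.1, 6.4]
opening: 0.355
t 51.75 pos [0.555  0.0168 0.2048] yaw -52.99 q6 43.2 q1 -9.79 F [-2.9  1.1  6.4] op 0.355
shift cm [ 0.02 -0.05 -0.02] rotvec [-0.0005 -0.0007  0.0002]
```

```bash
python3 -m crank '[[[0,0,0],[0,0,0]],[[0,0,0],[0,0,0]],[[0,0,0],[0,0,0]],[[0,0,0],[0,0,0]],[[0,0,-1],[0,0,0]],[[0,0,-2],[0,0,0]],[[0,0,-3],[0,0,0]],[[0,0,-2],[0,0,0]],[[0,2.5,0],[0,0,0]],[[0,3.5,0],[0,0,0]],[[0,2.5,0],[0,0,0]],[[0,0,0],[0,0,0]]]' -0.6
python3 - <<'E'
from h import *
c=capture("wrist"); im=cv2.resize(c["pixels"][:,:,::-1],None,fx=1.5,fy=1.5)
for r,z,col in [(.126,.118,(0,0,255)),(.129,.118,(0,255,0)),(.016,.233,(255,0,255))]:
    a=np.linspace(0,6.28,250)
    for q in projf(c,np.c_[.5545+r*np.cos(a),.0168+r*np.sin(a),0*a+z])*1.5: cv2.circle(im,tuple(int(v) for v in q),1,col,-1)
cv2.imwrite("pics/u1.png",im)
crop("scene","u2.png",190,100,350,270,4)
print(read_state()["force"],read_state()["opening"])
E
```

```text
time_s: 52.95
position: [0.4849, -0.0353, 0.2836]
tcp_rot: [[0.6, -0.8, -0.001], [-0.8, -0.6, -0.0], [-0.001, 0.001, -1.0]]
force: [-0.5, -0.2, 0.0]
opening: 0.802
[1.01481099 0.21557435 0.40200569] 0.8017253263243144
```

View pics/u1.png

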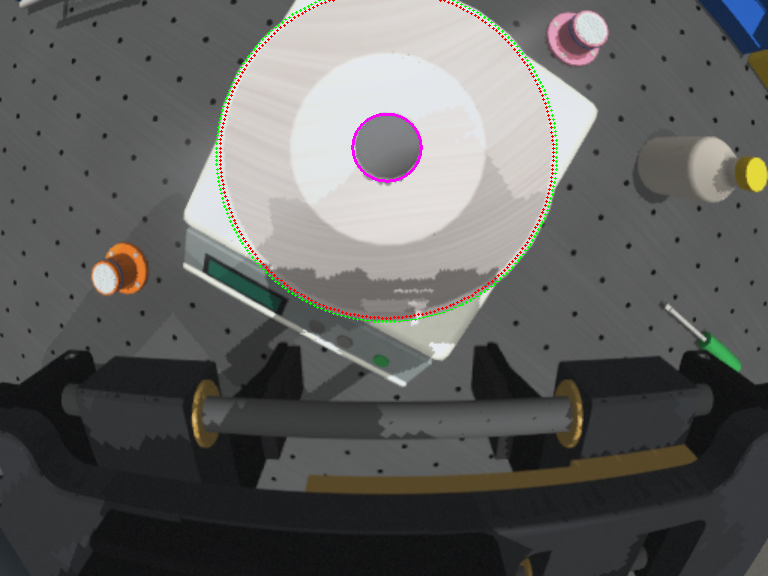

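View pics/u2.png

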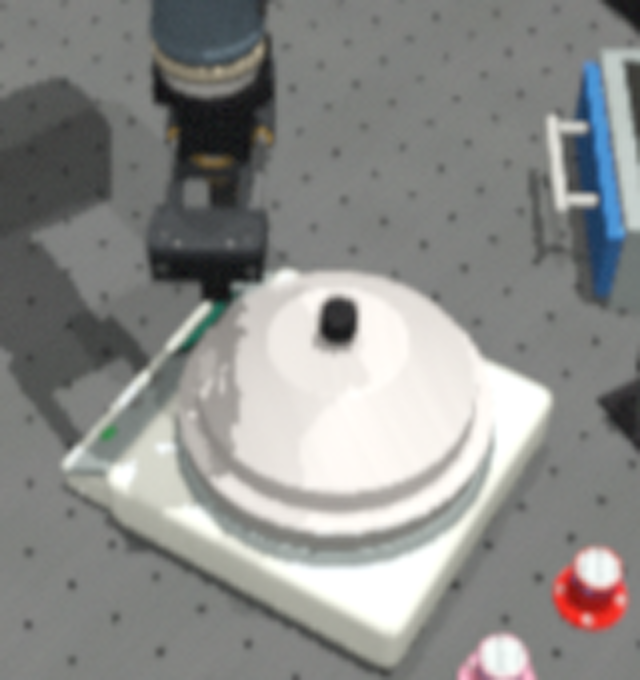

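```bash
python3 -m crank '[[[0,0,-2],[0,0,0]],[[0,0,0],[0,0,0]],[[0,0,0],[0,0,0]],[[0,0,0],[0,0,0]]]'; python3 -c "
from h import *
crop('top','v.png',0,60,450,300,1.7)"
```

```text
time_s: 53.45
position: [0.4872, -0.0339, 0.3023]
tcp_rot: [[0.602, -0.798, -0.001], [-0.798, -0.602, 0.0], [-0.001, 0.001, -1.0]]
force: [-0.4, 0.3, -0.8]
opening: 0.796
```

View pics/v.png

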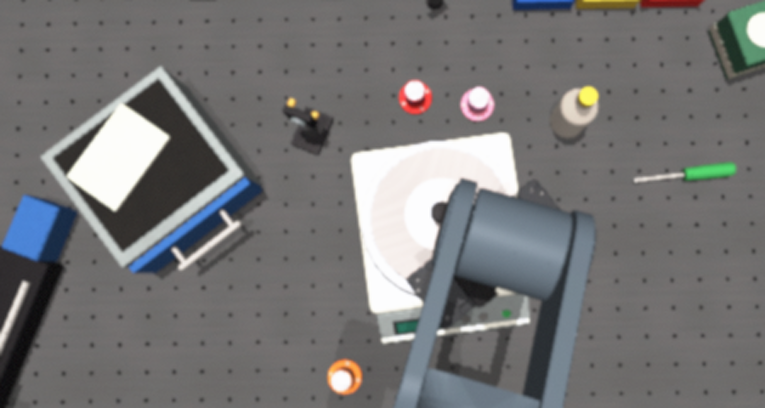

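The drawer is shut (handle at about (207,245)), the cover is on the bowl, and the bottle, screwdriver, mirror mount and look-alikes are where they started.

```bash
python3 -c "
from rig import bot
print(bot.hand_in())"
```

```text
the job is handed in; nothing more can be done
None
```

The job is done and handed in at about 53 s of the 210 s allowed; the hand-in reports no verdict.

- **Knob:** I turned it clockwise 4.6 rad. The later pictures show the white line at the green mark. I measured the line about 4° off the mark, roughly 4.65 rad.
- **Barrels:** Only two were on the rotor. I pulled the drawer out to its stop (0.174 m measured) and stood both on the drawer floor, about 80 mm apart. Both looked upright before I shut the drawer. I could not see them once it was closed.
- **Drawer:** I pushed it in until it met its stop with about 13 N of force. The last top view shows it shut.
- **Cover:** It rests on the bowl rim. The tool height at release was 0.2048 m, against 0.205 m expected for a seated cover. In the wrist picture the flange and grip line up with the outlines drawn for a centred, seated cover.
- **Surroundings:** The wash bottle, screwdriver, mirror mount and look-alike barrels are where they started, and the gripper is clear of everything.

The rotor centre came out about 2 mm different between the cameras and the knob grip. I used the grip-based value, well inside the cover's 10 mm tolerance. No check failed.

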